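# Gang up lock cases on the setting fixture

## Robot

A 6-joint arm with a two-finger parallel gripper is mounted at the origin on the work surface. World frame = base frame: x ahead of the robot, y to its left, z up, the work surface at z = 0. Lengths are in m, angles in rad, forces in N, time in s.
With the tool pointing down it reaches from about 0.4 to 0.925 m from the base axis. Payload 3.4 kg.
Tool frame: the origin (TCP) lies on the mounting face of the last link; the fingertips stand 173 mm ahead of it and the grasp point (between the pads) lies 155 mm ahead of it (ctrl.tcp_to_tips is the distance from the TCP to the fingertips, in m); z points along the fingers, y is the line along which they close (so a half turn about z gives the same grasp; the last joint's range is limited). The gripper opens to 85 mm and grips with 20 to 120 N. Pads are 22 mm wide; open, the fingers measure 114 mm over their backs; the gripper's body (76 mm by 85 mm) begins 54 mm behind the grasp point. The pads swing forward as they close: fully open they stand 13 mm farther back than shut.
Start: joints at [-1.256, 0.307, 1.506, -0, 1.328, -0.073], TCP at [0.217, -0.532, 0.405] pointing down, gripper open.
Joint ranges: [-3.12, 3.12], [-1.05, 2.28], [0.14, 2.33], [-1.42, 4.57], [0.1, 2.73], [-2.68, 2.68]. Speed limits (rad/s): [2.57, 2.57, 3.14, 3.14, 3.14, 3.14].

## Interface

Orientations are given as a 3x3 rotation matrix whose columns are the frame's x, y, z axes.
In Python, from plant import ctrl gives the robot as it stands. The module is installed in compiled form; this text tells all that it offers.
- The arm moves only by the tool apply_moves, never from a script. Its argument "targets" is a list of rows, each an object of numbers: "claw": the opening, from 0 (shut) to 1 (fully open); "tx", "ty", "tz": the shift along the tool's x, y, z normalised to -1 to 1, where 1 is 3 cm; "wx", "wy", "wz": the turn, a rotation vector about the tool's x, y, z normalised to -1 to 1, where 1 is 90 degrees. A call has 1 to 8 rows; each row shifts and turns the commanded pose from where the row before left it, along the tool's axes as they then stand; what a row does not reach is not made up. A row lasts 1/12 s, in which the tool goes at most 41.7 mm and 7.16 degrees, less where a joint would pass 70% of its speed; a pose out of reach is approached as far as the arm can. A call with a number of a shift or a turn outside -1 to 1 is refused whole. A call with a gripper value outside its range is refused whole. The fingers move at their own pace and stop on an object; "newtons" is the grip in N (left out, the last holds). Time passes only in rows, so rows that do not move let the fingers close. It gives the time, the measured TCP pose, the force, the opening and the grip force at its end, in the units of the state.
- ctrl.state(): the state, without advancing time (a new reading comes with each control period).
- ctrl.get_image(name): name is "side" or "top" or "wrist"; returns a dict with "pixels" (420x560x3 uint8, red, green, blue), "fx", "fy", "cx", "cy" (pixels), "k1" (the pictures are not rectified: a ray, as slopes to the right and down, at radius r is drawn at 1 + k1 r^2 times it, then the intrinsics apply), "rvec" (rotation vector, rad) and "tvec" (3), from world to camera coordinates, as OpenCV has them; the wrist camera has in their place "T_tool_cam" (4x4, takes a point from camera to tool coordinates, whose origin is the TCP and whose axes are the flange's). Camera axes: x right, y down, z forward; pixel columns grow to the right and rows downward; lengths in m; the calibration is good to about 2 mm. A picture is of the moment at which its call begins: read the wrist's pose just before it. There is no depth.
- ctrl.sign_off(): hands the job in; it is judged then, once.
The state is a dict: "t": time; "joint_positions": joint angles; "qvel": joint speeds; "joint_torque": joint torques, N m; "position": TCP position; "orientation": TCP orientation; "wrist_force": force on the tool from outside, world axes, zero at the start; "wrist_torque": the same for the moment, N m; "finger_gap": finger opening in m; "finger_force": force on a finger pad.
Only numpy, scipy, OpenCV 4.12 (cv2) and the standard library are available. Lean on these libraries where they do the work, as an engineer would, in place of code of your own. Each camera call takes 0.05 s, during which the arm holds its last target. There are 200 camera calls.

## Task

Set up the low grey fixture for a batch: swing the clamp lever open, slide the stop back until its working face is in line with the black line on the white index clip, and swing the lever home to lock it. Then stand every brass lock case from the bench on the bed in one row along the fence, the first butted flush against the stop and each next one flush against its neighbour broad side to broad side with no gaps, and last butt the dark steel end block flush against the open end of the row, also along the fence. Leave the stop locked at its line and do not disturb the other things on the bench.

Things in the scene. Friction and masses are not known exactly. Their poses are not given: they have to be found in the camera images.
- fixture: fixed grey metal bed, 125 (x) by 440 mm (y), top 20 mm above the bench; origin under it at bench level; x points away from the robot to the fence, y along the row (to the robot's left). Fence: steel strip along the whole far side, front face at x = +30 mm, 15 mm thick, 12 mm higher than the bed top. A piece 58 mm deep against it has its centre at x = +1 mm
- stop_face (a point): lower middle of the stop's working face, at bed top, fixture x = 0; axes as the fixture's. The face looks to -y; the row grows from it to -y. The stop is a dark steel plate, 50 (x) by 24 (y, 0 to +24 mm) by 45 mm high, good to pinch across x; behind it an aluminium carriage 28 mm high reaches to y = +104 mm
- stop (a joint): position of the stop along the bed, m: 0 to 0.22, growing towards -y of the fixture (face at fixture y = 0.15 - value). Unclamped it slides with about 2 N; clamped it resists about 20 N
- clamp (a joint): angle of the clamp lever on the carriage, rad: 0 = home, locked, lever along the fixture's +y away from the row; 1.5 = fully open, lever to -x (towards the robot); anticlockwise from above. It stays where it is left; the last 0.4 rad to home are stiff, up to about 10 N at the post. Open: beyond 1.1, home: under 0.15
- clamp_post (a point): grip point of the black upright post at the lever's end: 16 mm thick, its top 15 mm above this point and its foot 21 mm below it (about 81 mm above the bench); 75 mm from the lever's pivot
- clamp_pivot (a point): pivot of the clamp lever (vertical axis), on the stop's carriage 65 mm behind the working face
- index: flat white index clip, 18 by 20 by 5 mm, with a black line across it along its x axis, on the near edge of the bed; origin under its centre, on the line; axes as the fixture's
- case1: brass lock case: plain upright block 58 mm (its x) by 38 mm (its y) by 55 mm high, 0.45 kg, three round marks in a line along x on its top; origin at the centre of its underside. The two ends of x are alike. In the row its y lies along the fixture's y. Three or four of the four are there, all to be loaded, in any order
- case2: brass lock case: plain upright block 58 mm (its x) by 38 mm (its y) by 55 mm high, 0.45 kg, three round marks in a line along x on its top; origin at the centre of its underside. The two ends of x are alike. In the row its y lies along the fixture's y. Three or four of the four are there, all to be loaded, in any order
- case3: brass lock case: plain upright block 58 mm (its x) by 38 mm (its y) by 55 mm high, 0.45 kg, three round marks in a line along x on its top; origin at the centre of its underside. The two ends of x are alike. In the row its y lies along the fixture's y. Three or four of the four are there, all to be loaded, in any order
- case4: brass lock case: plain upright block 58 mm (its x) by 38 mm (its y) by 55 mm high, 0.45 kg, three round marks in a line along x on its top; origin at the centre of its underside. The two ends of x are alike. In the row its y lies along the fixture's y. Three or four of the four are there, all to be loaded, in any order
- endblock: dark steel end block, shaped like an upside-down T: foot 58 mm (its x) by 36 mm (its y) by 30 mm high, and on it an upright web 24 mm (x) by 36 mm (y) up to 70 mm high, to be gripped across its 24 mm; origin at the centre of its underside; in the row its y lies along the fixture's y
- collar: bystander: brass collar, 48 mm across, 22 mm high, origin under its centre
- barrel: bystander: upright brass lock barrel, 32 mm across, 45 mm high, origin under its centre
- oil: bystander: white oil bottle, 52 mm across, 130 mm high, origin under its centre
Not all that is in view belongs to the job. Leave any green or turquoise look-alike of the case2 alone.

How it is judged:
By the outcome, as a careful person would: the job done as asked, in the order asked, and still so for the second after the job is handed in, with the robot touching nothing.
Of case1, case2, case3, case4 only 3 to 4 are there at a start; the rules pass over those that are not, and their reading is None.
At some moment in a run one of case1, case2, case3, case4, endblock may be knocked a few centimetres aside while the robot is not near it.
It also fails if it takes over 210 s, if anything falls off the work surface, if the arm or the gripper's body presses on something with over 40 N, if the wrist force passes 120 N, or if a joint passes its speed limit or range.

## Working session

There is one attempt and no reset: what is moved stays moved. The work goes in short steps, Python scripts to look and compute and a tool call to move; the robot and the scene stay as the last step left them, time stands still between calls to the robot, and variables do not carry over. Pictures are saved under pics/ and viewed, at most 14 in all, crops included, and the job is handed in when it is done.

Besides the shell and the picture viewer there is one more tool, called after "Emit:" by a JSON object that holds its "op" and its "data". apply_moves: Moves the arm, as the interface text tells. Scaled input: -1 to 1 covers 3 cm each way for a shift and 90 degrees each way for a turn. Its arguments: {"type":"object","properties":{"targets":{"type":"array"},"newtons":{"type":"number"}},"required":["targets"]}

```bash
ls; mkdir -p pics
cat > h.py <<'E'
import numpy as np, cv2
from plant import ctrl
def save(n,f):
    im=ctrl.get_image(n); cv2.imwrite(f'pics/{f}.png',im['pixels'][:,:,::-1]); np.save(f'pics/{f}.npy',im,allow_pickle=True); return im
def load(f): return np.load(f'pics/{f}.npy',allow_pickle=True).item()
def cam(im):
    if 'rvec' in im:
        R=cv2.Rodrigues(np.array(im['rvec'],float))[0]; t=np.array(im['tvec'],float).ravel(); return R.T,-R.T@t
    T=im['Tw']@np.array(im['T_tool_cam']); return T[:3,:3],T[:3,3]
def wrist(f):
    s=ctrl.state(); T=np.eye(4); T[:3,:3]=np.array(s['orientation']).reshape(3,3); T[:3,3]=s['position']
    im=ctrl.get_image('wrist'); im['Tw']=T; cv2.imwrite(f'pics/{f}.png',im['pixels'][:,:,::-1]); np.save(f'pics/{f}.npy',im,allow_pickle=True); return im
def ray(im,u,v):
    d=np.array([(u-im['cx'])/im['fx'],(v-im['cy'])/im['fy']]); s=d.copy()
    for _ in range(20): s=d/(1+im['k1']*(s@s))
    R,c=cam(im); return c,R@np.array([s[0],s[1],1])
def onz(im,u,v,z):
    c,d=ray(im,u,v); return c+d*(z-c[2])/d[2]
def tri(a,pa,b,pb):
    c1,d1=ray(a,*pa); c2,d2=ray(b,*pb)
    d1=d1/np.linalg.norm(d1); d2=d2/np.linalg.norm(d2)
    k=np.linalg.lstsq(np.stack([d1,-d2],1),c2-c1,rcond=None)[0]
    p,q=c1+k[0]*d1,c2+k[1]*d2; return (p+q)/2,np.linalg.norm(p-q)
def proj(im,P):
    R,c=cam(im); q=R.T@(np.array(P)-c); s=q[:2]/q[2]; s=s*(1+im['k1']*(s@s)); return np.array([im['fx']*s[0]+im['cx'],im['fy']*s[1]+im['cy']])
E
python3 - <<'E'
from h import *
for n in ['top','side']:
    im=save(n,n+'0'); R,c=cam(im); print(n,c,R[:,2],im['fx'],im['k1'])
im=wrist('w0'); print(im['T_tool_cam']); print(ctrl.state(), ctrl.tcp_to_tips)
E
```

```text
pics
top [0.39229901 0.02101835 1.14955294] [ 0.11732179  0.00239372 -0.99309107] 447.0600145131813 -0.028471425583757752
side [-0.06295878  0.74594444  1.20466425] [ 0.39594896 -0.49826432 -0.77133461] 520.7966223321081 0.010801997210665397
[[-8.56880622e-04 -9.66006556e-01 -2.58516150e-01  6.48960293e-02]
 [ 9.99999566e-01 -7.33089640e-04 -5.75247821e-04 -8.89491264e-04]
 [ 3.66177655e-04 -2.58516531e-01  9.66006765e-01  3.13306640e-02]
 [ 0.00000000e+00  0.00000000e+00  0.00000000e+00  1.00000000e+00]]
{'t': 0.15, 'joint_positions': array([-1.25653491e+00,  3.07396694e-01,  1.50739343e+00,  1.09024592e-05,
        1.32840033e+00, -7.34738756e-02]), 'qvel': array([-0.00045618, -0.00084869, -0.00280563,  0.00122568,  0.00150339,
       -0.00073528]), 'joint_torque': array([-3.57769504e-04, -4.57977605e+01, -2.52218324e+01, -2.64507462e-04,
        8.35048937e-03,  3.65765538e-05]), 'position': array([ 0.2173136 , -0.53206419,  0.4039874 ]), 'orientation': array([[ 9.25768727e-01,  3.78089976e-01, -4.83836644e-04],
       [ 3.78090264e-01, -9.25767483e-01,  1.52281758e-03],
       [ 1.27841830e-04, -1.59271082e-03, -9.99998723e-01]]), 'wrist_force': array([0.06476302, 0.36503312, 0.37404509]), 'wrist_torque': array([-0.02521411, -0.00922982,  0.00757582]), 'finger_force': 0.0, 'finger_gap': 0.08575389551861723} 0.1734
```

View pics/top0.png

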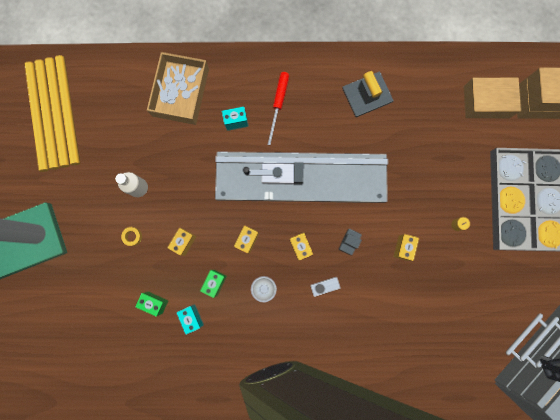

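View pics/side0.png

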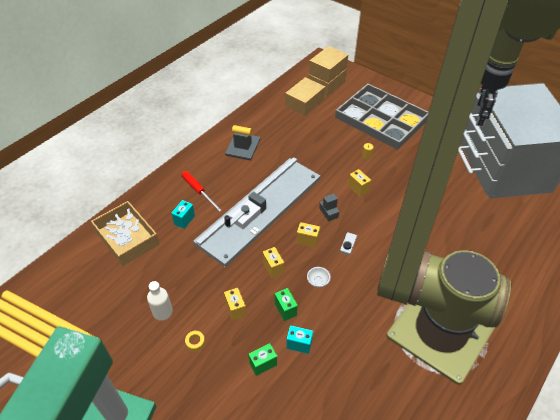

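Top view: brass cases at (180,241), (246,239), (301,246) and (409,247), end block at (350,241), post at (247,171), stop at about (298,173) and index clip at (268,196). Look-alikes to leave: green (212,284) and (150,304), turquoise (188,320) and (234,118). The grey-and-white part at (325,287) and the barrel (463,223), collar (130,236) and oil bottle (130,183) are not part of the job either.

Run:
```python
from h import *
t=load('top0'); s=load('side0')
c=cv2.imread('pics/top0.png')[145:265,165:425]; cv2.imwrite('pics/c0.png',cv2.resize(c,None,fx=3,fy=3,interpolation=cv2.INTER_CUBIC))
# brass blobs
for n,im in (('top',t),('side',s)):
    h=cv2.cvtColor(im['pixels'],cv2.COLOR_RGB2HSV); m=cv2.inRange(h,(18,120,120),(32,255,255))
    m=cv2.morphologyEx(m,cv2.MORPH_CLOSE,np.ones((3,3)))
    N,l,st,ce=cv2.connectedComponentsWithStats(m)
    for i in range(1,N):
        if 40<st[i,4]<600:
            ct=cv2.findContours((l==i).astype(np.uint8),0,2)[0][0]; 
            print(n,ce[i].round(1),st[i,4],cv2.minAreaRect(ct),onz(im,*ce[i],0.055).round(3))
# bed corners
for p in [(215,152),(387,154),(387,202),(215,199),(268,196),(247,171),(350,241)]: print(p,onz(t,*p,0.02).round(3))
```

```text
top [168.6  66.6] 54 ((169.5294189453125, 68.88236236572266), (10.186494827270508, 14.55213737487793), 14.03624439239502) [0.895 0.318 0.055]
top [189.6  70.2] 77 ((190.63462829589844, 71.32691955566406), (10.78638744354248, 11.374736785888672), 11.309932708740234) [0.885 0.263 0.055]
top [372.1  82.9] 248 ((371.9107666015625, 82.74787902832031), (24.589778900146484, 10.272353172302246), 64.79888153076172) [ 0.849 -0.205  0.055]
top [196.1  81.3] 90 ((194.7353057861328, 80.55883026123047), (11.884244918823242, 19.645383834838867), 14.03624439239502) [0.855 0.246 0.055]
top [511.5 199.7] 545 ((512.0, 200.0), (26.0, 24.0), 90.0) [ 0.546 -0.545  0.055]
top [463.  222.9] 139 ((463.0, 223.0), (12.0, 12.0), 90.0) [ 0.489 -0.42   0.055]
top [549.4 233.5] 508 ((548.5, 233.5), (21.0, 27.0), 0.0) [ 0.462 -0.635  0.055]
top [130.8 236. ] 229 ((131.0, 236.0), (18.0, 20.0), 90.0) [0.459 0.398 0.055]
top [245.6 238.9] 318 ((245.6000213623047, 238.80001831054688), (16.099689483642578, 24.149532318115234), 26.56505012512207) [0.451 0.116 0.055]
top [179.9 241. ] 308 ((179.71502685546875, 240.9171142
[... 1859 characters left out ...]
812, 248.99424743652344), (7.242217063903809, 29.716888427734375), 72.18110656738281) [0.778 0.349 0.055]
side [272.9 262.2] 424 ((273.0000305175781, 261.5000305175781), (27.72724151611328, 18.335756301879883), 63.43495178222656) [0.441 0.132 0.055]
side [234.8 303.9] 432 ((235.12330627441406, 303.3287658691406), (29.49437141418457, 17.556175231933594), 69.44395446777344) [0.436 0.291 0.055]
side [194.6 340.7] 286 ((194.5, 341.0), (20.0, 19.0), 90.0) [0.445 0.426 0.055]
(215, 152) [0.678 0.199 0.02 ]
(387, 154) [ 0.671 -0.246  0.02 ]
(387, 202) [ 0.546 -0.242  0.02 ]
(215, 199) [0.555 0.197 0.02 ]
(268, 196) [0.563 0.062 0.02 ]
(247, 171) [0.628 0.116 0.02 ]
(350, 241) [ 0.447 -0.145  0.02 ]
```

View pics/c0.png

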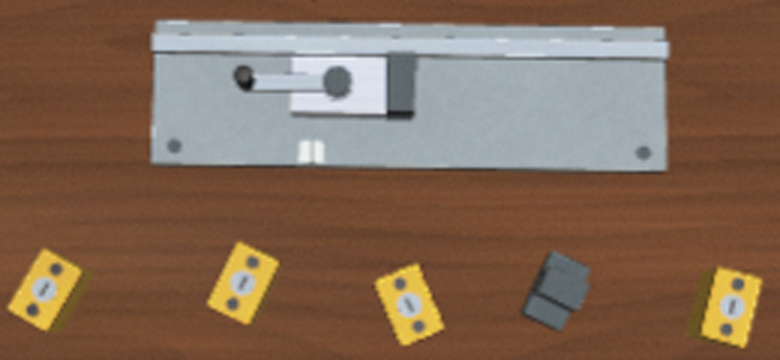

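Close crop: four plain yellow brass cases with three marks on top, crop (45,290), (243,283), (409,304), (732,307). Dark T-shaped end block (558,290), post (244,77), pivot (337,80), stop plate (401,86), index line (311,152). The choice is confirmed. I'm moving the wrist camera over the fixture.

Emit:
{"op": "apply_moves", "data": {"targets": [{"wz":0.062},{"wz":0.062},{"wz":0.062},{"wz":0.06},{"tx":0.6,"ty":-0.94},{"tx":0.6,"ty":-0.94},{"tx":0.6,"ty":-0.94},{"tx":0.6,"ty":-0.94}]}}

```text
validation failed for argument at $.ta...
```

Emit:
{"op": "apply_moves", "data": {"targets": [{"tx":0.6,"ty":-0.94},{"tx":0.6,"ty":-0.94},{"tx":0.6,"ty":-0.94},{"tx":0.6,"ty":-0.94},{"tx":0.6,"ty":-0.94},{"tx":0.6,"ty":-0.94},{"tx":0.6,"ty":-0.94},{"tx":0.6,"ty":-0.94}]}}

```text
validation failed for argument at $.ta...
```

Emit:
{"op": "apply_moves", "data": {"targets": [{"tx":0.6,"ty":-0.94},{"tx":0.6,"ty":-0.94},{"tx":0.6,"ty":-0.94},{"tx":0.6,"ty":-0.94},{"tx":0.6,"ty":-0.94},{"tx":0.6,"ty":-0.94},{"tx":0.6,"ty":-0.94},{"tx":0.6,"ty":-0.94}]}}

```text
validation failed for argument at $.ta...
```

Run:
```python
from h import *
im=wrist('w1'); print(im['Tw'].round(4),im['fx'],im['k1'],ctrl.state()['t'])
```

```text
[[ 9.258e-01  3.781e-01 -5.000e-04  2.173e-01]
 [ 3.781e-01 -9.258e-01  1.500e-03 -5.321e-01]
 [ 1.000e-04 -1.600e-03 -1.000e+00  4.040e-01]
 [ 0.000e+00  0.000e+00  0.000e+00  1.000e+00]] 374.6564858795803 0.01900442915458659 0.2
```

View pics/w1.png

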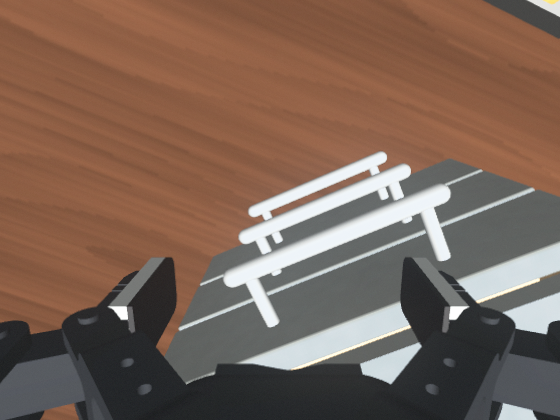

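The picture shows the start view over the drawers, so the moves were refused. Rows probably need every key, so I'll try one full row.

Emit:
{"op": "apply_moves", "data": {"targets": [{"tx":0,"ty":0,"tz":0,"wx":0,"wy":0,"wz":0.062,"claw":1},{"tx":0,"ty":0,"tz":0,"wx":0,"wy":0,"wz":0.062,"claw":1},{"tx":0,"ty":0,"tz":0,"wx":0,"wy":0,"wz":0.062,"claw":1},{"tx":0,"ty":0,"tz":0,"wx":0,"wy":0,"wz":0.06,"claw":1},{"tx":0.6,"ty":-0.94,"tz":0,"wx":0,"wy":0,"wz":0,"claw":1},{"tx":0.6,"ty":-0.94,"tz":0,"wx":0,"wy":0,"wz":0,"claw":1},{"tx":0.6,"ty":-0.94,"tz":0,"wx":0,"wy":0,"wz":0,"claw":1},{"tx":0.6,"ty":-0.94,"tz":0,"wx":0,"wy":0,"wz":0,"claw":1}]}}

```text
t: 0.87
position: [0.2896, -0.4183, 0.4044]
orientation: [[1.0, 0.0, -0.0], [0.0, -1.0, 0.001], [-0.0, -0.001, -1.0]]
wrist_force: [-0.3, 0.0, -1.0]
finger_gap: 0.0853
finger_force: 0.0
```

Emit:
{"op": "apply_moves", "data": {"targets": [{"tx":0.6,"ty":-0.94,"claw":1},{"tx":0.6,"ty":-0.94,"claw":1},{"tx":0.6,"ty":-0.94,"claw":1},{"tx":0.6,"ty":-0.94,"claw":1},{"tx":0.6,"ty":-0.94,"claw":1},{"tx":0.6,"ty":-0.94,"claw":1},{"tx":0.6,"ty":-0.94,"claw":1},{"tx":0.6,"ty":-0.94,"claw":1}]}}

```text
validation failed for argument at $.ta...
```

Every key is needed.

Emit:
{"op": "apply_moves", "data": {"targets": [{"tx":0.6,"ty":-0.94,"tz":0,"wx":0,"wy":0,"wz":0,"claw":1},{"tx":0.6,"ty":-0.94,"tz":0,"wx":0,"wy":0,"wz":0,"claw":1},{"tx":0.6,"ty":-0.94,"tz":0,"wx":0,"wy":0,"wz":0,"claw":1},{"tx":0.6,"ty":-0.94,"tz":0,"wx":0,"wy":0,"wz":0,"claw":1},{"tx":0.6,"ty":-0.94,"tz":0,"wx":0,"wy":0,"wz":0,"claw":1},{"tx":0.6,"ty":-0.94,"tz":0,"wx":0,"wy":0,"wz":0,"claw":1},{"tx":0.6,"ty":-0.94,"tz":0,"wx":0,"wy":0,"wz":0,"claw":1},{"tx":0.6,"ty":-0.94,"tz":0,"wx":0,"wy":0,"wz":0,"claw":1}]}}

```text
t: 1.53
position: [0.4334, -0.1921, 0.4047]
orientation: [[1.0, 0.001, 0.0], [0.001, -1.0, -0.0], [0.0, 0.0, -1.0]]
wrist_force: [0.4, -0.1, -0.5]
finger_gap: 0.0853
finger_force: 0.0
```

Emit:
{"op": "apply_moves", "data": {"targets": [{"tx":0.6,"ty":-0.94,"tz":0,"wx":0,"wy":0,"wz":0,"claw":1},{"tx":0.6,"ty":-0.94,"tz":0,"wx":0,"wy":0,"wz":0,"claw":1},{"tx":0.6,"ty":-0.94,"tz":0,"wx":0,"wy":0,"wz":0,"claw":1},{"tx":0.6,"ty":-0.94,"tz":0,"wx":0,"wy":0,"wz":0,"claw":1},{"tx":0.6,"ty":-0.94,"tz":0,"wx":0,"wy":0,"wz":0,"claw":1},{"tx":0.6,"ty":-0.94,"tz":0,"wx":0,"wy":0,"wz":0,"claw":1},{"tx":0,"ty":-0.5,"tz":0,"wx":0,"wy":0,"wz":0,"claw":1},{"tx":0,"ty":0,"tz":0,"wx":0,"wy":0,"wz":0,"claw":1}]}}

```text
t: 2.2
position: [0.5414, -0.0063, 0.4043]
orientation: [[1.0, 0.005, -0.001], [0.005, -1.0, 0.002], [-0.001, -0.002, -1.0]]
wrist_force: [-0.1, -0.9, -0.4]
finger_gap: 0.0856
finger_force: 0.0
```

Run:
```python
from h import *
im=wrist('w2'); print(im['Tw'].round(4),ctrl.state()['t'])
for p in [(.628,.116,.1),(.56,.06,.02),(.62,-.02,.065)]: print(proj(im,p))
```

```text
[[ 1.000e+00  5.100e-03 -5.000e-04  5.414e-01]
 [ 5.100e-03 -1.000e+00  1.600e-03 -6.300e-03]
 [-5.000e-04 -1.600e-03 -1.000e+00  4.043e-01]
 [ 0.000e+00  0.000e+00  0.000e+00  1.000e+00]] 2.25
[111.83440976  65.80568397]
[219.32296848 150.78456355]
[307.85171936  81.92019832]
```

View pics/w2.png

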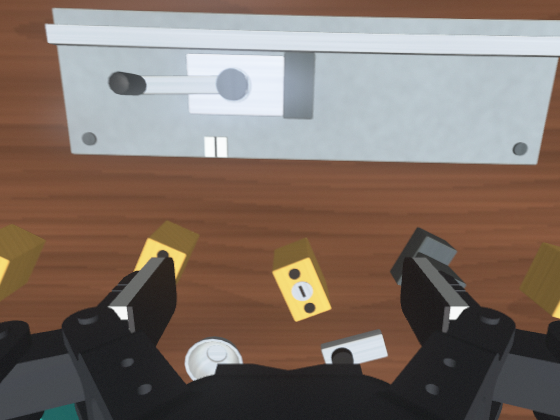

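Wrist view: post top (122,82), pivot (232,84), stop top with its working edge at column ~314 (rows 55-118), index line at column ~216 (rows 137-158), near bed edge from (73,154) to (537,164). Next I'll measure these sub-pixel.

```bash
cat >> h.py <<'E'
def g(im): return cv2.GaussianBlur(cv2.cvtColor(im['pixels'],cv2.COLOR_RGB2GRAY),(0,0),0.8).astype(float)
def peak(a):
    i=int(np.argmax(a)); 
    if 0<i<len(a)-1:
        d=a[i-1]-2*a[i]+a[i+1]; return i+(0.5*(a[i-1]-a[i+1])/d if d else 0)
    return float(i)
def vedge(G,u0,u1,rows):  # strongest |du| in each row
    return np.array([(u0+peak(np.abs(np.gradient(G[r,u0:u1]))),r) for r in rows])
def hedge(G,v0,v1,cols):
    return np.array([(c,v0+peak(np.abs(np.gradient(G[v0:v1,c])))) for c in cols])
def fit(P):
    for _ in range(4):
        c=P.mean(0); d=np.linalg.svd(P-c)[2][0]; r=(P-c)@np.array([-d[1],d[0]]); k=np.abs(r)<=max(2*np.median(np.abs(r)),.002 if np.abs(P).max()<5 else .3); P=P[k]
    return P.mean(0),d*np.sign(d[np.argmax(abs(d))])
E
python3 - <<'E'
from h import *
im=load('w2'); G=g(im)
def W(P,z): return np.array([onz(im,u,v,z)[:2] for u,v in P])
near=W(hedge(G,145,175,range(240,520,4)),.02); c,d=fit(near); yaw=np.arctan2(-d[0],d[1]); print('near',c,d,yaw)
L=np.array([(200+np.argmin(G[r,209:224])+9,r) for r in range(140,156)]); print(L[:,0])
left=W(vedge(G,55,85,range(70,130,3)),.02); print('left end',fit(left))
fen=W(hedge(G,44,64,range(330,520,4)),.032); print('fence',fit(fen))
st=W(vedge(G,305,325,range(62,114,2)),.065); print('stop',fit(st))
for z in (.065,): print('stop near/far', onz(im,300,118,z),onz(im,300,53,z))
_,th=cv2.threshold(im['pixels'].max(2)[60:105,100:150],60,255,1)
print(G[95,100:160].astype(int)); print(G[146,200:235].astype(int))
print('pivot top',onz(im,232,84,.07),'post top',onz(im,122,82,.117))
E
```

```text
near [ 0.55118215 -0.08966696] [0.01911761 0.99981724] -0.019118775110592408
[215 215 215 215 215 215 215 215 215 215 215 215 215 215 215 216]
left end (array([0.60603878, 0.19799602]), array([ 0.99985121, -0.0172498 ]))
fence (array([ 0.64537562, -0.11934236]), array([0.01915373, 0.99981655]))
stop (array([ 0.616106  , -0.02463862]), array([ 0.99980567, -0.01971344]))
stop near/far [ 0.59244793 -0.01420882  0.065     ] [ 0.6410558  -0.01358436  0.065     ]
[191 191 191 190 190 190 190 191 191 192 192 192 192 192 191 191 190 187
 182 176 169 165 162 160 158 154 152 152 152 152 151 149 144 141 140 140
 140 143 150 159 168 174 177 179 181 182 182 182 182 183 183 183 184 184
 186 187 188 188 188 188]
[193 193 194 200 219 239 249 251 251 251 251 251 249 238 203 163 177 223
 246 251 251 251 250 250 249 243 224 198 189 192 194 194 195 195 195]
pivot top [0.61797113 0.03868887 0.07      ] post top [0.61680775 0.10311318 0.117     ]
```

Run:
```python
from h import *
im=load('w2'); t=load('top0'); s=load('side0')
ex=np.array([.99982,-.01912]); ey=np.array([.01912,.99982])
for v in (140,147,154):
    p=onz(im,215.2,v,.025)[:2]; print('index',p,'fy',p@ey+.01045)
def dark(im,box,th=60):
    u0,v0,u1,v1=box; m=(im['pixels'][v0:v1,u0:u1].max(2)<th).astype(np.uint8); N,l,st,ce=cv2.connectedComponentsWithStats(m); i=1+np.argmax(st[1:,4]); print(box,ce[i]+[u0,v0],st[i]+[u0,v0,0,0,0])
dark(im,(95,55,160,110)); dark(t,(235,160,262,185)); dark(s,(215,205,240,235))
P=(.6185,.1154)
for z in (.081,.117): print(z,[proj(i,(*P,z)).round(1) for i in (im,t,s)])
for a,b in (((124,82),(246,170)),): print(tri(im,a,t,b))
cv2.imwrite('pics/c1.png',np.hstack([cv2.resize(i['pixels'][v:v+h,u:u+h,::-1],(390,390),interpolation=2) for i,u,v,h in ((im,90,45,78),(s,205,190,52))]))
```

```text
index [0.57054516 0.06242798] fy 0.08377556241188718
index [0.56412687 0.06273133] fy 0.08395614614365651
index [0.55764445 0.06303683] fy 0.08413764188212515Traceback (most recent call last):
  File "<stdin>", line 8, in <module>
  File "<stdin>", line 7, in dark
    return _wrapfunc(a, 'argmax', axis=axis, out=out, **kwds)
    return bound(*args, **kwds)
ValueError: attempt to get argmax of an empty sequence
```

Run:
```python
from h import *
im=load('w2'); t=load('top0'); s=load('side0')
P=(.6185,.1154)
for z in (.081,.117): print(z,[proj(i,(*P,z)).round(1) for i in (im,t,s)])
print(tri(im,(124,82),t,(246,170)))
cv2.imwrite('pics/c1.png',np.hstack([cv2.resize(i['pixels'][v:v+h,u:u+h,::-1],(390,390),interpolation=2) for i,u,v,h in ((im,90,45,78),(s,205,190,52))]))
```

```text
0.081 [array([126. ,  81.8]), array([245.2, 169.6]), array([227. , 220.2])]
0.117 [array([102.6,  79.1]), array([243.9, 166.4]), array([226. , 211.9])]
(array([0.61708224, 0.11338517, 0.08794781]), np.float64(0.0022079839920546096))
```

View pics/c1.png

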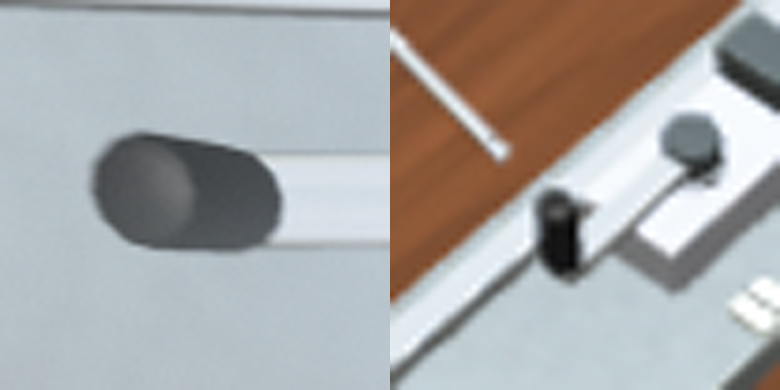

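Crops: the post's top disc is at wrist pixel (118.6,83) and its foot at about (137,84). In the side view the top is at (227.4,217.3) and the foot at about (228.7,225.3).

Run:
```python
from h import *
im=load('w2'); t=load('top0'); s=load('side0')
print(tri(im,(118.6,83),s,(227.4,217.3)),tri(im,(137,84),s,(228.7,225.3)))
print('disc radius mm',(195-95)/10*.001*1000*(.3733-.1)/374)
print('cap', tri(im,(232,84),s,((690-390)/7.5+205,133/7.5+190)))
# cross-check a brass mark & index in both views
print('idx',tri(im,(215.2,147),s,((760-390)/7.5+205,303/7.5+190)))
```

```text
(array([0.616687  , 0.11474512, 0.09473553]), np.float64(0.0008715755598499812)) (array([0.61656709, 0.1147522 , 0.0598581 ]), np.float64(0.0029654687364201347))
disc radius mm 0.007307486631016042
cap (array([0.618377  , 0.03952561, 0.06537401]), np.float64(0.0005514099837515829))
idx (array([0.56467424, 0.0629818 , 0.02573219]), np.float64(0.001208914932742359))
```

Post top is at z≈0.095 and foot at 0.060, so the grip point is at 0.081 at (0.617, 0.115). The pivot at (0.618, 0.0395) gives a 75 mm radius, which agrees with the text. Now I go over the post.

Emit:
{"op": "apply_moves", "data": {"targets": [{"tx":0.5,"ty":-0.8,"tz":0,"wx":0,"wy":0,"wz":0,"claw":1},{"tx":0.5,"ty":-0.8,"tz":0,"wx":0,"wy":0,"wz":0,"claw":1},{"tx":0.5,"ty":-0.8,"tz":0,"wx":0,"wy":0,"wz":0,"claw":1},{"tx":0.5,"ty":-0.8,"tz":0,"wx":0,"wy":0,"wz":0,"claw":1},{"tx":0.5,"ty":-0.8,"tz":0,"wx":0,"wy":0,"wz":0,"claw":1},{"tx":0,"ty":0,"tz":0,"wx":0,"wy":0,"wz":-0.076,"claw":1},{"tx":0,"ty":0,"tz":0,"wx":0,"wy":0,"wz":-0.076,"claw":1},{"tx":0,"ty":0,"tz":0,"wx":0,"wy":0,"wz":-0.076,"claw":1}]}}

```text
t: 2.92
position: [0.6156, 0.1099, 0.4043]
orientation: [[0.934, 0.357, -0.001], [0.357, -0.934, -0.001], [-0.001, 0.001, -1.0]]
wrist_force: [-0.3, -0.7, 0.3]
finger_gap: 0.0854
finger_force: 0.0
```

Emit:
{"op": "apply_moves", "data": {"targets": [{"tx":0,"ty":0,"tz":0.3,"wx":0,"wy":0,"wz":-0.076,"claw":1},{"tx":0,"ty":0,"tz":0.3,"wx":0,"wy":0,"wz":-0.076,"claw":1},{"tx":0,"ty":0,"tz":0.3,"wx":0,"wy":0,"wz":-0.076,"claw":1},{"tx":0,"ty":0,"tz":0.4,"wx":0,"wy":0,"wz":-0.076,"claw":1},{"tx":0,"ty":0,"tz":0.4,"wx":0,"wy":0,"wz":-0.076,"claw":1},{"tx":0,"ty":0,"tz":0.4,"wx":0,"wy":0,"wz":-0.076,"claw":1},{"tx":0,"ty":0,"tz":0.4,"wx":0,"wy":0,"wz":-0.076,"claw":0.6},{"tx":0,"ty":0,"tz":0.4,"wx":0,"wy":0,"wz":-0.076,"claw":0.6}]}}

```text
t: 3.58
position: [0.6153, 0.1091, 0.3171]
orientation: [[0.249, 0.968, -0.0], [0.968, -0.249, -0.001], [-0.001, -0.0, -1.0]]
wrist_force: [0.0, -0.2, 0.4]
finger_gap: 0.064
finger_force: 0.0
```

Emit:
{"op": "apply_moves", "data": {"targets": [{"tx":0,"ty":0,"tz":0.4,"wx":0,"wy":0,"wz":-0.076,"claw":0.6},{"tx":0,"ty":0,"tz":0.4,"wx":0,"wy":0,"wz":-0.076,"claw":0.6},{"tx":0,"ty":0,"tz":0.3,"wx":0,"wy":0,"wz":0,"claw":0.6},{"tx":0,"ty":0,"tz":0,"wx":0,"wy":0,"wz":0,"claw":0.6},{"tx":0,"ty":0,"tz":0,"wx":0,"wy":0,"wz":0,"claw":0.6}]}}

```text
t: 4.0
position: [0.6153, 0.1099, 0.2843]
orientation: [[0.021, 1.0, -0.001], [1.0, -0.021, -0.0], [-0.0, -0.001, -1.0]]
wrist_force: [-0.3, -0.2, 0.9]
finger_gap: 0.0513
finger_force: 0.0
```

Emit:
{"op": "apply_moves", "data": {"newtons": 40, "targets": [{"tx":0.16,"ty":0.05,"tz":0.5,"wx":0,"wy":0,"wz":0,"claw":0.6},{"tx":0,"ty":0,"tz":0.5,"wx":0,"wy":0,"wz":0,"claw":0.6},{"tx":0,"ty":0,"tz":0.5,"wx":0,"wy":0,"wz":0,"claw":0.6},{"tx":0,"ty":0,"tz":0,"wx":0,"wy":0,"wz":0,"claw":0.6},{"tx":0,"ty":0,"tz":0,"wx":0,"wy":0,"wz":0,"claw":0},{"tx":0,"ty":0,"tz":0,"wx":0,"wy":0,"wz":0,"claw":0},{"tx":0,"ty":0,"tz":0,"wx":0,"wy":0,"wz":0,"claw":0},{"tx":0,"ty":0,"tz":0,"wx":0,"wy":0,"wz":0,"claw":0}]}}

```text
t: 4.67
position: [0.6177, 0.1156, 0.2413]
orientation: [[0.018, 1.0, 0.003], [1.0, -0.018, 0.0], [0.0, 0.003, -1.0]]
wrist_force: [-0.2, -0.3, 2.4]
finger_gap: 0.0152
finger_force: 38.9
```

Emit:
{"op": "apply_moves", "data": {"targets": [{"tx":0,"ty":0,"tz":0,"wx":0,"wy":0,"wz":0,"claw":0},{"tx":0,"ty":0,"tz":0,"wx":0,"wy":0,"wz":0,"claw":0},{"tx":0,"ty":0,"tz":0,"wx":0,"wy":0,"wz":0,"claw":0},{"tx":0,"ty":0,"tz":0,"wx":0,"wy":0,"wz":0,"claw":0}]}}

```text
t: 5.0
position: [0.6177, 0.1156, 0.2412]
orientation: [[0.018, 1.0, 0.003], [1.0, -0.018, 0.0], [0.0, 0.003, -1.0]]
wrist_force: [-0.1, 0.2, 6.1]
finger_gap: 0.0146
finger_force: 39.2
```

Emit:
{"op": "apply_moves", "data": {"targets": [{"tx":-0.015,"ty":-0.274,"tz":0,"wx":0,"wy":0,"wz":-0.07,"claw":0},{"tx":-0.015,"ty":-0.274,"tz":0,"wx":0,"wy":0,"wz":-0.07,"claw":0},{"tx":-0.015,"ty":-0.274,"tz":0,"wx":0,"wy":0,"wz":-0.07,"claw":0},{"tx":-0.015,"ty":-0.274,"tz":0,"wx":0,"wy":0,"wz":-0.07,"claw":0}]}}

```text
t: 5.33
position: [0.5859, 0.1082, 0.2411]
orientation: [[-0.415, 0.91, 0.004], [0.91, 0.415, -0.001], [-0.003, 0.003, -1.0]]
wrist_force: [-0.3, -2.0, 5.7]
finger_gap: 0.0146
finger_force: 39.5
```

Emit:
{"op": "apply_moves", "data": {"targets": [{"tx":-0.015,"ty":-0.274,"tz":0,"wx":0,"wy":0,"wz":-0.07,"claw":0},{"tx":-0.015,"ty":-0.274,"tz":0,"wx":0,"wy":0,"wz":-0.07,"claw":0},{"tx":-0.015,"ty":-0.274,"tz":0,"wx":0,"wy":0,"wz":-0.07,"claw":0},{"tx":-0.015,"ty":-0.274,"tz":0,"wx":0,"wy":0,"wz":-0.07,"claw":0}]}}

```text
t: 5.67
position: [0.5597, 0.0891, 0.2411]
orientation: [[-0.763, 0.647, 0.004], [0.647, 0.763, -0.0], [-0.003, 0.003, -1.0]]
wrist_force: [1.9, -2.1, 5.1]
finger_gap: 0.0149
finger_force: 39.4
```

Emit:
{"op": "apply_moves", "data": {"targets": [{"tx":-0.015,"ty":-0.274,"tz":0,"wx":0,"wy":0,"wz":-0.07,"claw":0},{"tx":-0.015,"ty":-0.274,"tz":0,"wx":0,"wy":0,"wz":-0.07,"claw":0},{"tx":-0.015,"ty":-0.274,"tz":0,"wx":0,"wy":0,"wz":-0.07,"claw":0},{"tx":-0.015,"ty":-0.274,"tz":0,"wx":0,"wy":0,"wz":-0.07,"claw":0},{"tx":0,"ty":0,"tz":0,"wx":0,"wy":0,"wz":0,"claw":0},{"tx":0,"ty":0,"tz":0,"wx":0,"wy":0,"wz":0,"claw":0}]}}

```text
t: 6.17
position: [0.545, 0.0602, 0.2411]
orientation: [[-0.963, 0.269, 0.005], [0.269, 0.963, -0.0], [-0.005, 0.001, -1.0]]
wrist_force: [1.8, -1.2, 7.1]
finger_gap: 0.0147
finger_force: 39.5
```

Lever angle is about 1.3 rad, so it is open. I slide the stop back 86 mm along the fixture, still holding the post, since the gripped post fixes both the slide and the angle.

Emit:
{"op": "apply_moves", "data": {"targets": [{"tx":0.09,"ty":0.348,"tz":0,"wx":0,"wy":0,"wz":0,"claw":0},{"tx":0.09,"ty":0.348,"tz":0,"wx":0,"wy":0,"wz":0,"claw":0},{"tx":0.09,"ty":0.348,"tz":0,"wx":0,"wy":0,"wz":0,"claw":0},{"tx":0.09,"ty":0.348,"tz":0,"wx":0,"wy":0,"wz":0,"claw":0},{"tx":0.09,"ty":0.348,"tz":0,"wx":0,"wy":0,"wz":0,"claw":0},{"tx":0.09,"ty":0.348,"tz":0,"wx":0,"wy":0,"wz":0,"claw":0},{"tx":0.09,"ty":0.348,"tz":0,"wx":0,"wy":0,"wz":0,"claw":0},{"tx":0.09,"ty":0.348,"tz":0,"wx":0,"wy":0,"wz":0,"claw":0}]}}

```text
t: 6.83
position: [0.5467, 0.1475, 0.2411]
orientation: [[-0.963, 0.269, 0.005], [0.269, 0.963, 0.0], [-0.005, 0.002, -1.0]]
wrist_force: [3.9, -1.9, 5.4]
finger_gap: 0.0142
finger_force: 39.4
```

Emit:
{"op": "apply_moves", "data": {"targets": [{"tx":0,"ty":0,"tz":0,"wx":0,"wy":0,"wz":0,"claw":0},{"tx":0,"ty":0,"tz":0,"wx":0,"wy":0,"wz":0,"claw":0},{"tx":0,"ty":0,"tz":0,"wx":0,"wy":0,"wz":0,"claw":0}]}}

```text
t: 7.08
position: [0.5464, 0.1481, 0.2411]
orientation: [[-0.963, 0.268, 0.005], [0.268, 0.963, 0.002], [-0.004, 0.003, -1.0]]
wrist_force: [2.8, 1.5, 6.9]
finger_gap: 0.0147
finger_force: 39.5
```

Run:
```python
from h import *
im=save('top','top1'); w=wrist('w3')
cv2.imwrite('pics/c2.png',np.hstack([cv2.resize(im['pixels'][145:215,210:300,::-1],(400,311),interpolation=2),cv2.resize(w['pixels'][:,:,::-1],(400,311))]))
```

```text
(no output)
```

View pics/c2.png

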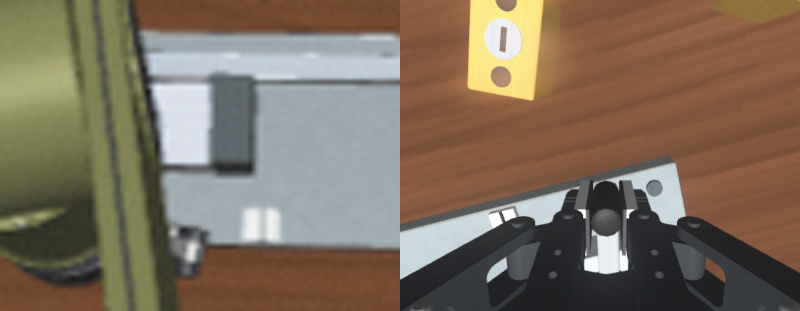

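Top crop: the stop face edge is at image column ~267 and the index line at ~268.8. The wrist view shows the post held, and a clip line at about (504,217) in the crop. I'll measure the face against the line in this top view.

Run:
```python
from h import *
ey=np.array([.01912,.99982])
for f,box in (('top0',(297,309)),('top1',(261,273))):
    im=load(f); G=g(im)
    P=vedge(G,*box,range(166,181)); W=np.array([onz(im,u,v,.065)[:2] for u,v in P]); print(f,'face',np.median(W@ey)+.01045, P[:,0].round(1))
    I=G[192:199,262:276].mean(0); print(I.astype(int)); a=I[4:9]; u=266+peak(-a); print('idx',u,onz(im,u,195.5,.025)[:2]@ey+.01045)
```

```text
top0 face -0.0035395186517486795 [303.7 303.6 303.3 303.  302.9 302.9 302.9 302.9 302.9 303.  302.9 302.8
 302.7 302.5 302.6]
[169 175 194 216 226 223 210 208 221 224 209 185 172 170]
idx 268.63761467889907 0.08144813252703519
top1 face 0.0844842247802872 [267.5 267.5 267.6 267.5 267.4 267.2 267.1 267.1 267.1 267.2 267.2 267.2
 267.2 267.2 267.1]
[168 175 193 215 226 223 210 207 220 223 208 185 172 169]
idx 268.64953271028037 0.08141782113314544
```

Emit:
{"op": "apply_moves", "data": {"targets": [{"tx":-0.015,"ty":-0.055,"tz":0,"wx":0,"wy":0,"wz":0,"claw":0},{"tx":0,"ty":0,"tz":0,"wx":0,"wy":0,"wz":0,"claw":0},{"tx":-0.015,"ty":0.274,"tz":0,"wx":0,"wy":0,"wz":0.07,"claw":0},{"tx":-0.015,"ty":0.274,"tz":0,"wx":0,"wy":0,"wz":0.07,"claw":0},{"tx":-0.015,"ty":0.274,"tz":0,"wx":0,"wy":0,"wz":0.07,"claw":0},{"tx":-0.015,"ty":0.274,"tz":0,"wx":0,"wy":0,"wz":0.07,"claw":0},{"tx":-0.015,"ty":0.274,"tz":0,"wx":0,"wy":0,"wz":0.07,"claw":0},{"tx":-0.015,"ty":0.274,"tz":0,"wx":0,"wy":0,"wz":0.07,"claw":0}]}}

```text
t: 7.85
position: [0.573, 0.1867, 0.2411]
orientation: [[-0.592, 0.806, 0.002], [0.806, 0.592, 0.002], [-0.0, 0.003, -1.0]]
wrist_force: [0.1, 1.0, 7.1]
finger_gap: 0.0145
finger_force: 39.6
```

Emit:
{"op": "apply_moves", "data": {"targets": [{"tx":-0.015,"ty":0.274,"tz":0,"wx":0,"wy":0,"wz":0.07,"claw":0},{"tx":-0.015,"ty":0.274,"tz":0,"wx":0,"wy":0,"wz":0.07,"claw":0},{"tx":-0.015,"ty":0.274,"tz":0,"wx":0,"wy":0,"wz":0.07,"claw":0},{"tx":-0.015,"ty":0.274,"tz":0,"wx":0,"wy":0,"wz":0.07,"claw":0},{"tx":-0.015,"ty":0.274,"tz":0,"wx":0,"wy":0,"wz":0.07,"claw":0},{"tx":-0.015,"ty":0.274,"tz":0,"wx":0,"wy":0,"wz":0.07,"claw":0},{"tx":0,"ty":0,"tz":0,"wx":0,"wy":0,"wz":0,"claw":0},{"tx":0,"ty":0,"tz":0,"wx":0,"wy":0,"wz":0,"claw":0}]}}

```text
t: 8.52
position: [0.6195, 0.2018, 0.2411]
orientation: [[0.021, 1.0, 0.003], [1.0, -0.021, 0.002], [0.002, 0.003, -1.0]]
wrist_force: [0.3, 2.6, 6.8]
finger_gap: 0.0146
finger_force: 39.6
```

Emit:
{"op": "apply_moves", "data": {"targets": [{"tx":0,"ty":0,"tz":0,"wx":0,"wy":0,"wz":0,"claw":0.5},{"tx":0,"ty":0,"tz":0,"wx":0,"wy":0,"wz":0,"claw":0.5},{"tx":0,"ty":0,"tz":0,"wx":0,"wy":0,"wz":0,"claw":0.5},{"tx":0,"ty":0,"tz":-0.5,"wx":0,"wy":0,"wz":0,"claw":0.5},{"tx":0,"ty":0,"tz":-1,"wx":0,"wy":0,"wz":0,"claw":1},{"tx":0,"ty":0,"tz":-1,"wx":0,"wy":0,"wz":0,"claw":1},{"tx":-0.93,"ty":-0.6,"tz":0,"wx":0,"wy":0,"wz":0,"claw":1},{"tx":-0.93,"ty":-0.6,"tz":0,"wx":0,"wy":0,"wz":0,"claw":1}]}}

```text
t: 9.18
position: [0.5826, 0.1457, 0.3167]
orientation: [[0.016, 1.0, 0.006], [1.0, -0.016, 0.001], [0.001, 0.006, -1.0]]
wrist_force: [-0.5, -0.9, 0.2]
finger_gap: 0.0853
finger_force: 0.0
```

Emit:
{"op": "apply_moves", "data": {"targets": [{"tx":-0.93,"ty":-0.6,"tz":0,"wx":0,"wy":0,"wz":0,"claw":1},{"tx":-0.93,"ty":-0.6,"tz":0,"wx":0,"wy":0,"wz":0,"claw":1},{"tx":-0.93,"ty":-0.6,"tz":0,"wx":0,"wy":0,"wz":0,"claw":1},{"tx":0,"ty":0,"tz":0,"wx":0,"wy":0,"wz":0.077,"claw":1},{"tx":0,"ty":0,"tz":0,"wx":0,"wy":0,"wz":0.077,"claw":1},{"tx":0,"ty":0,"tz":0,"wx":0,"wy":0,"wz":0.077,"claw":1},{"tx":0,"ty":0,"tz":0,"wx":0,"wy":0,"wz":0.077,"claw":1},{"tx":0,"ty":0,"tz":0,"wx":0,"wy":0,"wz":0.077,"claw":1}]}}

```text
t: 9.85
position: [0.5255, 0.062, 0.3143]
orientation: [[0.589, 0.808, -0.001], [0.808, -0.589, -0.0], [-0.001, -0.001, -1.0]]
wrist_force: [0.0, -0.1, 0.2]
finger_gap: 0.0851
finger_force: 0.0
```

Emit:
{"op": "apply_moves", "data": {"targets": [{"tx":0,"ty":0,"tz":0,"wx":0,"wy":0,"wz":0.077,"claw":1},{"tx":0,"ty":0,"tz":0,"wx":0,"wy":0,"wz":0.077,"claw":1},{"tx":0,"ty":0,"tz":0,"wx":0,"wy":0,"wz":0.077,"claw":1},{"tx":0,"ty":0,"tz":0,"wx":0,"wy":0,"wz":0.077,"claw":1},{"tx":0,"ty":0,"tz":0,"wx":0,"wy":0,"wz":0.077,"claw":1},{"tx":0,"ty":0,"tz":0,"wx":0,"wy":0,"wz":0.077,"claw":1},{"tx":0,"ty":0,"tz":0,"wx":0,"wy":0,"wz":0.077,"claw":1},{"tx":0,"ty":0,"tz":0,"wx":0,"wy":0,"wz":0.077,"claw":1}]}}

```text
t: 10.52
position: [0.5255, 0.0622, 0.3142]
orientation: [[1.0, -0.026, -0.002], [-0.026, -1.0, -0.0], [-0.002, 0.0, -1.0]]
wrist_force: [-0.7, -0.3, 1.1]
finger_gap: 0.0851
finger_force: 0.0
```

Emit:
{"op": "apply_moves", "data": {"targets": [{"tx":0,"ty":0,"tz":0,"wx":0,"wy":0,"wz":0,"claw":1},{"tx":0,"ty":0,"tz":0,"wx":0,"wy":0,"wz":0,"claw":1}]}}

```text
t: 10.68
position: [0.5257, 0.0622, 0.3143]
orientation: [[1.0, -0.016, -0.001], [-0.016, -1.0, -0.0], [-0.001, 0.0, -1.0]]
wrist_force: [0.5, -0.6, 0.5]
finger_gap: 0.0853
finger_force: 0.0
```

Run:
```python
from h import *
w=wrist('w4'); print(w['Tw'].round(4)); save('side','side1')
```

```text
[[ 9.999e-01 -1.640e-02 -1.200e-03  5.257e-01]
 [-1.640e-02 -9.999e-01 -1.000e-04  6.220e-02]
 [-1.200e-03  1.000e-04 -1.000e+00  3.143e-01]
 [ 0.000e+00  0.000e+00  0.000e+00  1.000e+00]]
```

View pics/w4.png

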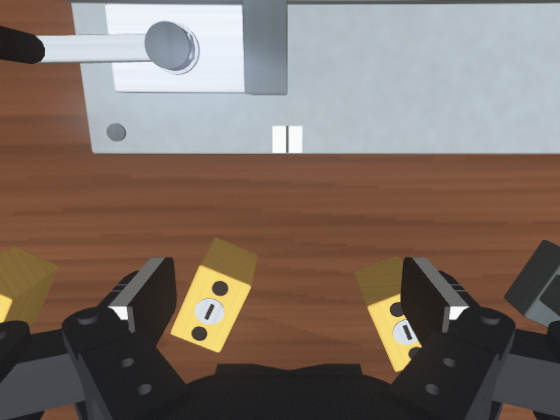

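Wrist view: stop face edge at column ~287, index line at column ~287 (rows 126-153), lever home at rows ~47. Now the exact offset, bed edges and the cases.

Run:
```python
from h import *
im=load('w4'); G=g(im); R,c=cam(im); print('cam',c.round(4))
def W(P,z): return np.array([onz(im,u,v,z)[:2] for u,v in P])
n=W(hedge(G,144,165,range(320,540,4)),.02); cn,d=fit(n); print('near',cn,d)
ey=d; ex=np.array([d[1],-d[0]]); print('near ex',cn@ex)
P=vedge(G,278,296,range(20,88,2)); f=W(P,.065); print('face',fit(P)[0],fit(f),np.median(f@ey))
I=[]
for r in range(129,151): a=G[r,282:295]; I.append((282+peak(-a),r))
i=W(I,.025); print('idx',np.median(i@ey),np.mean(I,0))
print('stop nearedge ex',np.median(W(hedge(G,85,103,range(252,280,2)),.065)@ex))
pz=onz(im,38,48,.095)[:2];
```

```text
cam [0.5902 0.0619 0.2829]
near [ 0.55263272 -0.03526379] [0.01979301 0.9998041 ]
near ex 0.5532224372373247
face [287.23666  53.     ] (array([0.61474812, 0.06196698]), array([ 0.99983719, -0.01804429])) 0.07412432901775542
idx 0.07440006504836555 [286.84274713 139.5       ]
stop nearedge ex 0.5916583716145335
```

The face is 0.3 mm from the line with the camera directly above it (column 287.2 against 286.8), and the lever is home. Next I measure the cases.

```bash
cat >> h.py <<'E'
def cases(im,z=.055,amin=60):
    h=cv2.cvtColor(im['pixels'],cv2.COLOR_RGB2HSV); m=cv2.inRange(h,(18,120,200),(32,255,255))
    out=[]
    for ct in cv2.findContours(m,cv2.RETR_EXTERNAL,cv2.CHAIN_APPROX_NONE)[0]:
        if cv2.contourArea(ct)<amin: continue
        hl=cv2.convexHull(ct)[:,0]; W=np.array([onz(im,u,v,z)[:2]*1000 for u,v in hl],np.float32)
        (cx,cy),(a,b),an=cv2.minAreaRect(W)
        if a<b: an+=90; a,b=b,a
        an=(an+90)%180-90
        if 45<a<70 and 28<b<48: out.append((cx/1000,cy/1000,a,b,an,*hl.mean(0)))
    return np.array(out)
def goto(x,y,z,psi=None):
    s=ctrl.state(); R=np.array(s['orientation']).reshape(3,3); p=np.array(s['position'])
    print('now',p.round(4),'psi',round(np.degrees(np.arctan2(R[1,0],R[0,0])),2))
    print('shift units (tx,ty,tz), tool axes as now:',((R.T@(np.array([x,y,z])-p))/.03).round(2))
    if psi is not None:
        c,s_=np.cos(np.radians(psi)),np.sin(np.radians(psi)); Q=np.array([[c,s_,0],[s_,-c,0],[0,0,-1]])
        print('turn rotvec/90:',(cv2.Rodrigues(R.T@Q)[0].ravel()/(np.pi/2)).round(3),' shift after turn:',((Q.T@(np.array([x,y,z])-p))/.03).round(2))
E
python3 - <<'E'
from h import *
np.set_printoptions(suppress=True,precision=3)
print(cases(load('w4'))); print(cases(save('top','top2'),amin=150)); print(cases(load('side1'),amin=150))
E
```

```text
[[  0.453   0.118  57.146  37.244 -25.769 209.1   312.2  ]]
[[  0.43   -0.282  56.505  36.702 -16.077 407.5   246.75 ]
 [  0.446   0.278  55.681  36.255 -29.493 179.688 241.375]
 [  0.451   0.116  55.72   35.267 -26.397 245.5   239.   ]]
[[  0.448   0.28   57.361  37.953 -30.037 234.4   298.067]
 [  0.453   0.118  58.243  37.983 -25.427 272.875 257.5  ]
 [  0.435  -0.018  57.75   37.966  22.614 306.929 228.643]
 [  0.432  -0.281  58.369  38.897 -18.095 360.833 176.833]]
```

All views agree within about 2 mm, and the sizes come out at 58x38. First I pick the case at (0.453, 0.118).

```bash
python3 -c "
from h import *
goto(.453,.118,.25,64.4)"
```

```text
now [0.5259 0.0623 0.3146] psi -0.99
shift units (tx,ty,tz), tool axes as now: [-2.46 -1.82  2.15]
turn rotvec/90: [-0.     0.    -0.727]  shift after turn: [ 0.63 -2.99  2.15]
```

Emit:
{"op": "apply_moves", "data": {"targets": [{"tx":0,"ty":0,"tz":0,"wx":0,"wy":0,"wz":-0.073,"claw":1},{"tx":0,"ty":0,"tz":0,"wx":0,"wy":0,"wz":-0.073,"claw":1},{"tx":0,"ty":0,"tz":0,"wx":0,"wy":0,"wz":-0.073,"claw":1},{"tx":0,"ty":0,"tz":0,"wx":0,"wy":0,"wz":-0.073,"claw":1},{"tx":0,"ty":0,"tz":0,"wx":0,"wy":0,"wz":-0.073,"claw":1},{"tx":0,"ty":0,"tz":0,"wx":0,"wy":0,"wz":-0.073,"claw":1},{"tx":0,"ty":0,"tz":0,"wx":0,"wy":0,"wz":-0.073,"claw":1},{"tx":0,"ty":0,"tz":0,"wx":0,"wy":0,"wz":-0.073,"claw":1}]}}

```text
t: 11.5
position: [0.526, 0.0623, 0.3147]
orientation: [[0.617, 0.787, -0.0], [0.787, -0.617, 0.0], [-0.0, -0.0, -1.0]]
wrist_force: [-0.1, -0.8, -0.8]
finger_gap: 0.0854
finger_force: 0.0
```

Emit:
{"op": "apply_moves", "data": {"targets": [{"tx":0,"ty":0,"tz":0,"wx":0,"wy":0,"wz":-0.073,"claw":1},{"tx":0,"ty":0,"tz":0,"wx":0,"wy":0,"wz":-0.07,"claw":1},{"tx":0.16,"ty":-0.75,"tz":0,"wx":0,"wy":0,"wz":0,"claw":1},{"tx":0.16,"ty":-0.75,"tz":0,"wx":0,"wy":0,"wz":0,"claw":1},{"tx":0.16,"ty":-0.75,"tz":0,"wx":0,"wy":0,"wz":0,"claw":1},{"tx":0.16,"ty":-0.75,"tz":0,"wx":0,"wy":0,"wz":0,"claw":1},{"tx":0,"ty":0,"tz":0,"wx":0,"wy":0,"wz":0,"claw":1},{"tx":0,"ty":0,"tz":0,"wx":0,"wy":0,"wz":0,"claw":1}]}}

```text
t: 12.17
position: [0.4523, 0.119, 0.3148]
orientation: [[0.43, 0.903, -0.0], [0.903, -0.43, -0.0], [-0.0, -0.0, -1.0]]
wrist_force: [-0.2, 0.0, 0.5]
finger_gap: 0.0853
finger_force: 0.0
```

```bash
python3 -c "
from h import *
np.set_printoptions(suppress=True,precision=4)
c=cases(wrist('w5')); print(c)
goto(c[0,0],c[0,1],.19,90+c[0,4])"
```

```text
[[  0.4526   0.1184  57.4384  36.9575 -25.5412 295.1818 212.    ]]
now [0.4534 0.1187 0.315 ] psi 64.45
shift units (tx,ty,tz), tool axes as now: [-0.02 -0.02  4.17]
turn rotvec/90: [ 0.001 -0.    -0.   ]  shift after turn: [-0.02 -0.02  4.17]
```

Emit:
{"op": "apply_moves", "data": {"newtons": 50, "targets": [{"tx":-0.02,"ty":-0.02,"tz":0.84,"wx":0,"wy":0,"wz":0,"claw":1},{"tx":0,"ty":0,"tz":0.84,"wx":0,"wy":0,"wz":0,"claw":1},{"tx":0,"ty":0,"tz":0.84,"wx":0,"wy":0,"wz":0,"claw":1},{"tx":0,"ty":0,"tz":0.84,"wx":0,"wy":0,"wz":0,"claw":1},{"tx":0,"ty":0,"tz":0.5,"wx":0,"wy":0,"wz":0,"claw":1},{"tx":0,"ty":0,"tz":0.3,"wx":0,"wy":0,"wz":0,"claw":1},{"tx":0,"ty":0,"tz":0,"wx":0,"wy":0,"wz":0,"claw":1},{"tx":0,"ty":0,"tz":0,"wx":0,"wy":0,"wz":0,"claw":0.2}]}}

```text
t: 12.88
position: [0.4533, 0.118, 0.1898]
orientation: [[0.433, 0.901, -0.0], [0.901, -0.433, -0.0], [-0.0, -0.0, -1.0]]
wrist_force: [1.1, -0.1, 0.9]
finger_gap: 0.0757
finger_force: 0.0
```

Emit:
{"op": "apply_moves", "data": {"targets": [{"tx":0,"ty":0,"tz":0,"wx":0,"wy":0,"wz":0,"claw":0.2},{"tx":0,"ty":0,"tz":0,"wx":0,"wy":0,"wz":0,"claw":0.2},{"tx":0,"ty":0,"tz":0,"wx":0,"wy":0,"wz":0,"claw":0.2},{"tx":0,"ty":0,"tz":0,"wx":0,"wy":0,"wz":0,"claw":0.2}]}}

```text
t: 13.22
position: [0.4531, 0.1183, 0.191]
orientation: [[0.433, 0.901, 0.003], [0.901, -0.433, 0.0], [0.002, 0.003, -1.0]]
wrist_force: [0.5, -0.7, 4.7]
finger_gap: 0.0576
finger_force: 55.1
```

```bash
python3 -c "
from h import *
ey=np.array([.0195,.9998]); ex=np.array([.9998,-.0195])
p=.6130*ex+(.0742-.019-.006)*ey; print(p)
goto(p[0],p[1],.26,90-1.12)"
```

```text
[0.6138368  0.03723666]
now [0.4531 0.1183 0.191 ] psi 64.35
shift units (tx,ty,tz), tool axes as now: [-0.11  6.01 -2.28]
turn rotvec/90: [ 0.002 -0.001 -0.273]  shift after turn: [-2.6   5.41 -2.3 ]
```

Emit:
{"op": "apply_moves", "data": {"targets": [{"tx":0,"ty":0,"tz":-0.9,"wx":0,"wy":0,"wz":0,"claw":0.2},{"tx":0,"ty":0,"tz":-0.9,"wx":0,"wy":0,"wz":-0.068,"claw":0.2},{"tx":0,"ty":0,"tz":-0.9,"wx":0,"wy":0,"wz":-0.068,"claw":0.2},{"tx":0,"ty":0,"tz":0,"wx":0,"wy":0,"wz":-0.068,"claw":0.2},{"tx":0,"ty":0,"tz":0,"wx":0,"wy":0,"wz":-0.068,"claw":0.2},{"tx":-0.6,"ty":0.8,"tz":0,"wx":0,"wy":0,"wz":0,"claw":0.2},{"tx":-0.6,"ty":0.8,"tz":0,"wx":0,"wy":0,"wz":0,"claw":0.2},{"tx":-0.6,"ty":0.8,"tz":0,"wx":0,"wy":0,"wz":0,"claw":0.2}]}}

```text
t: 13.88
position: [0.5231, 0.0625, 0.271]
orientation: [[0.019, 1.0, -0.001], [1.0, -0.019, 0.0], [0.0, -0.001, -1.0]]
wrist_force: [1.6, -0.1, -3.5]
finger_gap: 0.0574
finger_force: 56.4
```

Emit:
{"op": "apply_moves", "data": {"targets": [{"tx":-0.6,"ty":0.8,"tz":0,"wx":0,"wy":0,"wz":0,"claw":0.2},{"tx":-0.2,"ty":0.8,"tz":0,"wx":0,"wy":0,"wz":0,"claw":0.2},{"tx":0,"ty":0.8,"tz":0,"wx":0,"wy":0,"wz":0,"claw":0.2},{"tx":0,"ty":0.6,"tz":0,"wx":0,"wy":0,"wz":0,"claw":0.2},{"tx":0,"ty":0,"tz":0,"wx":0,"wy":0,"wz":0,"claw":0.2},{"tx":0,"ty":0,"tz":0,"wx":0,"wy":0,"wz":0,"claw":0.2}]}}

```text
t: 14.38
position: [0.6131, 0.0368, 0.2702]
orientation: [[0.021, 1.0, -0.001], [1.0, -0.021, 0.0], [0.0, -0.001, -1.0]]
wrist_force: [-1.5, 0.0, -4.0]
finger_gap: 0.0576
finger_force: 56.4
```

```bash
python3 -c "
from h import *
goto(.61384,.03724,.214,90-1.12)"
```

```text
now [0.6131 0.0368 0.2702] psi 88.81
shift units (tx,ty,tz), tool axes as now: [0.01 0.03 1.87]
turn rotvec/90: [-0.001 -0.    -0.001]  shift after turn: [0.01 0.02 1.87]
```

Emit:
{"op": "apply_moves", "data": {"targets": [{"tx":0,"ty":0,"tz":0.7,"wx":0,"wy":0,"wz":0,"claw":0.2},{"tx":0,"ty":0,"tz":0.7,"wx":0,"wy":0,"wz":0,"claw":0.2},{"tx":0,"ty":0,"tz":0.4,"wx":0,"wy":0,"wz":0,"claw":0.2},{"tx":0,"ty":0,"tz":0.07,"wx":0,"wy":0,"wz":0,"claw":0.2},{"tx":0,"ty":0,"tz":0.03,"wx":0,"wy":0,"wz":0,"claw":0.2},{"tx":0,"ty":0,"tz":0.03,"wx":0,"wy":0,"wz":0,"claw":0.2},{"tx":0,"ty":0,"tz":0,"wx":0,"wy":0,"wz":0,"claw":0.2}]}}

```text
t: 14.97
position: [0.6129, 0.0371, 0.2139]
orientation: [[0.02, 1.0, 0.001], [1.0, -0.02, -0.0], [-0.0, 0.001, -1.0]]
wrist_force: [-0.2, -0.3, -3.6]
finger_gap: 0.0571
finger_force: 56.4
```

Emit:
{"op": "apply_moves", "data": {"targets": [{"tx":0,"ty":0.04,"tz":0,"wx":0,"wy":0,"wz":0,"claw":0.2},{"tx":0,"ty":0.04,"tz":0,"wx":0,"wy":0,"wz":0,"claw":0.2},{"tx":0,"ty":0.03,"tz":0,"wx":0,"wy":0,"wz":0,"claw":0.2},{"tx":0,"ty":0,"tz":0,"wx":0,"wy":0,"wz":0,"claw":0.2}]}}

```text
t: 15.3
position: [0.6166, 0.0369, 0.2136]
orientation: [[0.021, 1.0, 0.001], [1.0, -0.021, -0.0], [0.0, 0.001, -1.0]]
wrist_force: [-0.7, 0.5, -3.5]
finger_gap: 0.0574
finger_force: 56.4
```

Emit:
{"op": "apply_moves", "data": {"targets": [{"tx":0,"ty":0.02,"tz":0,"wx":0,"wy":0,"wz":0,"claw":0.2},{"tx":0,"ty":0.02,"tz":0,"wx":0,"wy":0,"wz":0,"claw":0.2},{"tx":0,"ty":0,"tz":0,"wx":0,"wy":0,"wz":0,"claw":0.2}]}}

```text
t: 15.55
position: [0.6174, 0.0369, 0.213]
orientation: [[0.021, 1.0, 0.0], [1.0, -0.021, -0.0], [-0.0, 0.0, -1.0]]
wrist_force: [0.1, 0.8, -3.4]
finger_gap: 0.0576
finger_force: 56.4
```

Emit:
{"op": "apply_moves", "data": {"targets": [{"tx":0,"ty":0.02,"tz":0,"wx":0,"wy":0,"wz":0,"claw":0.2},{"tx":0,"ty":0.02,"tz":0,"wx":0,"wy":0,"wz":0,"claw":0.2},{"tx":0,"ty":0,"tz":0,"wx":0,"wy":0,"wz":0,"claw":0.2}]}}

```text
t: 15.8
position: [0.6186, 0.0368, 0.213]
orientation: [[0.021, 1.0, 0.0], [1.0, -0.021, 0.0], [0.0, 0.0, -1.0]]
wrist_force: [-0.1, -0.4, -3.6]
finger_gap: 0.0576
finger_force: 56.4
```

Emit:
{"op": "apply_moves", "data": {"targets": [{"tx":0,"ty":0.02,"tz":0,"wx":0,"wy":0,"wz":0,"claw":0.2},{"tx":0,"ty":0.02,"tz":0,"wx":0,"wy":0,"wz":0,"claw":0.2},{"tx":0,"ty":0,"tz":0,"wx":0,"wy":0,"wz":0,"claw":0.2}]}}

```text
t: 16.05
position: [0.6198, 0.0368, 0.213]
orientation: [[0.021, 1.0, 0.0], [1.0, -0.021, -0.0], [0.0, 0.0, -1.0]]
wrist_force: [-0.3, -0.1, -4.5]
finger_gap: 0.0575
finger_force: 56.4
```

Emit:
{"op": "apply_moves", "data": {"targets": [{"tx":0,"ty":0.02,"tz":0,"wx":0,"wy":0,"wz":0,"claw":0.2},{"tx":0,"ty":0,"tz":0,"wx":0,"wy":0,"wz":0,"claw":0.2},{"tx":0,"ty":0,"tz":0,"wx":0,"wy":0,"wz":0,"claw":0.2}]}}

```text
t: 16.3
position: [0.6201, 0.0368, 0.2129]
orientation: [[0.021, 1.0, -0.0], [1.0, -0.021, -0.0], [-0.0, -0.0, -1.0]]
wrist_force: [-0.7, 0.4, -3.5]
finger_gap: 0.057
finger_force: 56.4
```

Emit:
{"op": "apply_moves", "data": {"targets": [{"tx":0,"ty":0.03,"tz":0,"wx":0,"wy":0,"wz":0,"claw":0.2},{"tx":0,"ty":0,"tz":0,"wx":0,"wy":0,"wz":0,"claw":0.2},{"tx":0,"ty":0,"tz":0,"wx":0,"wy":0,"wz":0,"claw":0.2}]}}

```text
t: 16.55
position: [0.6204, 0.0368, 0.2128]
orientation: [[0.02, 1.0, -0.002], [1.0, -0.02, -0.0], [-0.0, -0.002, -1.0]]
wrist_force: [-3.8, 0.0, -3.1]
finger_gap: 0.0571
finger_force: 56.6
```

Emit:
{"op": "apply_moves", "data": {"targets": [{"tx":0,"ty":0.03,"tz":0,"wx":0,"wy":0,"wz":0,"claw":0.2},{"tx":0,"ty":0,"tz":0,"wx":0,"wy":0,"wz":0,"claw":0.2},{"tx":0,"ty":0,"tz":0,"wx":0,"wy":0,"wz":0,"claw":0.2}]}}

```text
t: 16.8
position: [0.6208, 0.0368, 0.2126]
orientation: [[0.021, 1.0, -0.004], [1.0, -0.021, 0.0], [-0.0, -0.004, -1.0]]
wrist_force: [-5.7, -0.3, -1.6]
finger_gap: 0.0571
finger_force: 56.8
```

Run:
```python
from h import *
t=save('top','top3'); s=save('side','side3')
cv2.imwrite('pics/c3.png',np.hstack([cv2.resize(t['pixels'][140:215,225:325,::-1],(400,300),interpolation=2),cv2.resize(s['pixels'][175:250,220:320,::-1],(400,300),interpolation=2)]))
```

```text
(no output)
```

View pics/c3.png

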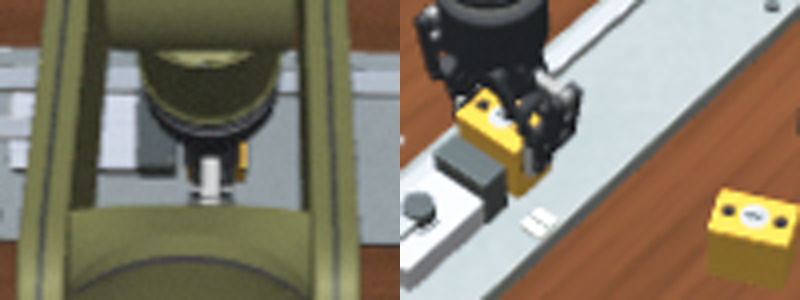

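Side crop: the case is held upright over the bed with a gap of a few mm to the stop, at about (505,165). Fence contact was felt at x≈0.620. Now I lower onto the bed and then push to the stop.

Emit:
{"op": "apply_moves", "data": {"targets": [{"tx":0,"ty":-0.02,"tz":0.03,"wx":0,"wy":0,"wz":0,"claw":0.2},{"tx":0,"ty":0,"tz":0.03,"wx":0,"wy":0,"wz":0,"claw":0.2},{"tx":0,"ty":0,"tz":0,"wx":0,"wy":0,"wz":0,"claw":0.2},{"tx":0,"ty":0,"tz":0,"wx":0,"wy":0,"wz":0,"claw":0.2}]}}

```text
t: 17.23
position: [0.6205, 0.0368, 0.2112]
orientation: [[0.02, 1.0, -0.002], [1.0, -0.02, 0.0], [-0.0, -0.002, -1.0]]
wrist_force: [-5.7, 0.1, 1.2]
finger_gap: 0.0576
finger_force: 56.7
```

Emit:
{"op": "apply_moves", "data": {"targets": [{"tx":0.05,"ty":0,"tz":0,"wx":0,"wy":0,"wz":0,"claw":0.2},{"tx":0.05,"ty":0,"tz":0,"wx":0,"wy":0,"wz":0,"claw":0.2},{"tx":0.04,"ty":0,"tz":0,"wx":0,"wy":0,"wz":0,"claw":0.2},{"tx":0,"ty":0,"tz":0,"wx":0,"wy":0,"wz":0,"claw":0.2},{"tx":0,"ty":0,"tz":0,"wx":0,"wy":0,"wz":0,"claw":0.2}]}}

```text
t: 17.65
position: [0.6206, 0.0401, 0.2112]
orientation: [[0.02, 1.0, -0.003], [1.0, -0.02, -0.002], [-0.002, -0.003, -1.0]]
wrist_force: [-6.4, -4.0, 0.8]
finger_gap: 0.0575
finger_force: 57.1
```

Emit:
{"op": "apply_moves", "data": {"targets": [{"tx":0.03,"ty":-0.01,"tz":0,"wx":0,"wy":0,"wz":0,"claw":0.2},{"tx":0.03,"ty":0,"tz":0,"wx":0,"wy":0,"wz":0,"claw":0.2},{"tx":0,"ty":0,"tz":0,"wx":0,"wy":0,"wz":0,"claw":0.2},{"tx":0,"ty":0,"tz":0,"wx":0,"wy":0,"wz":0,"claw":0.2}]}}

```text
t: 17.98
position: [0.6205, 0.0419, 0.2112]
orientation: [[0.02, 1.0, -0.002], [1.0, -0.02, -0.002], [-0.002, -0.002, -1.0]]
wrist_force: [-4.6, -4.0, 0.2]
finger_gap: 0.0572
finger_force: 56.9
```

Emit:
{"op": "apply_moves", "data": {"targets": [{"tx":0.02,"ty":0,"tz":0,"wx":0,"wy":0,"wz":0,"claw":0.2},{"tx":0,"ty":0,"tz":0,"wx":0,"wy":0,"wz":0,"claw":0.2},{"tx":0,"ty":0,"tz":0,"wx":0,"wy":0,"wz":0,"claw":0.2}]}}

```text
t: 18.23
position: [0.6206, 0.0424, 0.2112]
orientation: [[0.02, 1.0, -0.002], [1.0, -0.02, -0.002], [-0.002, -0.002, -1.0]]
wrist_force: [-5.3, -3.5, -0.3]
finger_gap: 0.0572
finger_force: 56.9
```

Emit:
{"op": "apply_moves", "data": {"targets": [{"tx":0.02,"ty":0,"tz":0,"wx":0,"wy":0,"wz":0,"claw":0.2},{"tx":0,"ty":0,"tz":0,"wx":0,"wy":0,"wz":0,"claw":0.2},{"tx":0,"ty":0,"tz":0,"wx":0,"wy":0,"wz":0,"claw":0.2}]}}

```text
t: 18.48
position: [0.6206, 0.043, 0.2112]
orientation: [[0.02, 1.0, -0.002], [1.0, -0.02, -0.002], [-0.002, -0.002, -1.0]]
wrist_force: [-5.8, -3.8, 1.0]
finger_gap: 0.0574
finger_force: 56.9
```

Emit:
{"op": "apply_moves", "data": {"targets": [{"tx":0.02,"ty":0,"tz":0,"wx":0,"wy":0,"wz":0,"claw":0.2},{"tx":0,"ty":0,"tz":0,"wx":0,"wy":0,"wz":0,"claw":0.2},{"tx":0,"ty":0,"tz":0,"wx":0,"wy":0,"wz":0,"claw":0.2}]}}

```text
t: 18.73
position: [0.6206, 0.0436, 0.2112]
orientation: [[0.02, 1.0, -0.002], [1.0, -0.02, -0.002], [-0.002, -0.002, -1.0]]
wrist_force: [-5.3, -4.4, 0.3]
finger_gap: 0.0573
finger_force: 56.9
```

Emit:
{"op": "apply_moves", "data": {"targets": [{"tx":0.01,"ty":0,"tz":0,"wx":0,"wy":0,"wz":0,"claw":0.2},{"tx":0,"ty":0,"tz":0,"wx":0,"wy":0,"wz":0,"claw":0.2},{"tx":0,"ty":0,"tz":0,"wx":0,"wy":0,"wz":0,"claw":0.2}]}}

```text
t: 18.98
position: [0.6206, 0.0439, 0.2112]
orientation: [[0.02, 1.0, -0.002], [1.0, -0.02, -0.002], [-0.002, -0.002, -1.0]]
wrist_force: [-4.7, -4.7, 1.0]
finger_gap: 0.0575
finger_force: 56.9
```

Emit:
{"op": "apply_moves", "data": {"targets": [{"tx":0.02,"ty":0,"tz":0,"wx":0,"wy":0,"wz":0,"claw":0.2},{"tx":0,"ty":0,"tz":0,"wx":0,"wy":0,"wz":0,"claw":0.2},{"tx":0,"ty":0,"tz":0,"wx":0,"wy":0,"wz":0,"claw":0.2}]}}

```text
t: 19.23
position: [0.6206, 0.044, 0.2112]
orientation: [[0.02, 1.0, -0.002], [1.0, -0.02, -0.003], [-0.003, -0.002, -1.0]]
wrist_force: [-5.2, -6.1, 0.6]
finger_gap: 0.0573
finger_force: 56.9
```

Emit:
{"op": "apply_moves", "data": {"targets": [{"tx":0.02,"ty":0,"tz":0,"wx":0,"wy":0,"wz":0,"claw":0.2},{"tx":0,"ty":0,"tz":0,"wx":0,"wy":0,"wz":0,"claw":0.2},{"tx":0,"ty":0,"tz":0,"wx":0,"wy":0,"wz":0,"claw":0.2}]}}

```text
t: 19.48
position: [0.6206, 0.0443, 0.2112]
orientation: [[0.02, 1.0, -0.002], [1.0, -0.02, -0.004], [-0.004, -0.002, -1.0]]
wrist_force: [-6.1, -7.1, -0.2]
finger_gap: 0.0569
finger_force: 56.9
```

Run:
```python
from h import *
s=save('side','side4')
cv2.imwrite('pics/c4.png',cv2.resize(s['pixels'][185:250,220:300,::-1],(640,520),interpolation=2))
ey=np.array([.0195,.9998]); ex=np.array([.9998,-.0195])
def q(a,b,z): return proj(s,(*(a*ex+b*ey),z)).round(1)
# projected stop face near top corner, case(top) left edge if butted
print('stop face top near/far',q(.5917,.0742,.065),q(.6417,.0742,.065)); print('case near-left top if flush',q(.590,.0742,.075),q(.648,.0742,.075))
```

```text
stop face top near/far [246.5 216.9] [233.6 208.3]
case near-left top if flush [246.8 214.9] [231.7 205. ]
```

View pics/c4.png

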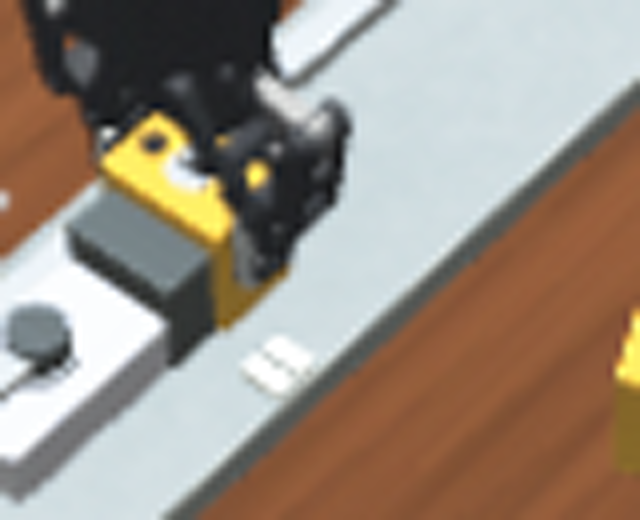

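The case now sits flush: the crop shows no gap between the dark stop and the brass at about (215,260), and the force rose to 7 N. I release it, lift and hover over the next case at (0.435, -0.018).

Emit:
{"op": "apply_moves", "data": {"targets": [{"tx":0,"ty":0,"tz":0,"wx":0,"wy":0,"wz":0,"claw":1},{"tx":0,"ty":0,"tz":0,"wx":0,"wy":0,"wz":0,"claw":1},{"tx":0,"ty":0,"tz":0,"wx":0,"wy":0,"wz":0,"claw":1},{"tx":0,"ty":0,"tz":-0.5,"wx":0,"wy":0,"wz":0,"claw":1},{"tx":0,"ty":0,"tz":-1,"wx":0,"wy":0,"wz":0,"claw":1},{"tx":0,"ty":0,"tz":-1,"wx":0,"wy":0,"wz":0,"claw":1},{"tx":0,"ty":0,"tz":-1,"wx":0,"wy":0,"wz":0,"claw":1},{"tx":0,"ty":0,"tz":0,"wx":0,"wy":0,"wz":0,"claw":1}]}}

```text
t: 20.2
position: [0.6245, 0.0465, 0.3235]
orientation: [[0.02, 1.0, 0.015], [1.0, -0.02, 0.0], [0.001, 0.015, -1.0]]
wrist_force: [1.1, -1.0, 0.8]
finger_gap: 0.0857
finger_force: 0.0
```

```bash
python3 -c "
from h import *
np.set_printoptions(suppress=True,precision=4)
w=wrist('w6'); print(cases(w,.075)); print('side',cases(save('side','side5'),amin=150))
goto(.435,-.018,.31,112.6)"
```

```text
[[  0.6192   0.0441  56.3071  36.2884  -1.4425 280.5833 221.25  ]]
side [[  0.4492   0.4232  45.5818  43.6751  -5.3613 193.5    339.8571]
 [  0.4477   0.2805  58.2759  37.9532 -30.038  233.9333 297.9333]
 [  0.4347  -0.0183  58.5608  37.9662  22.6141 307.4615 229.2308]
 [  0.632    0.0302  59.0986  38.9786  -1.4654 244.     206.5385]]
now [0.6226 0.0464 0.3187] psi 88.83
shift units (tx,ty,tz), tool axes as now: [-2.27 -6.21  0.25]
turn rotvec/90: [ 0.004  0.001 -0.264]  shift after turn: [ 0.42 -6.6   0.29]
```

Emit:
{"op": "apply_moves", "data": {"targets": [{"tx":0,"ty":0,"tz":0,"wx":0,"wy":0,"wz":-0.066,"claw":1},{"tx":0,"ty":0,"tz":0,"wx":0,"wy":0,"wz":-0.066,"claw":1},{"tx":0,"ty":0,"tz":0,"wx":0,"wy":0,"wz":-0.066,"claw":1},{"tx":0,"ty":0,"tz":0,"wx":0,"wy":0,"wz":-0.066,"claw":1},{"tx":0.06,"ty":-0.94,"tz":0,"wx":0,"wy":0,"wz":0,"claw":1},{"tx":0.06,"ty":-0.94,"tz":0,"wx":0,"wy":0,"wz":0,"claw":1},{"tx":0.06,"ty":-0.94,"tz":0,"wx":0,"wy":0,"wz":0,"claw":1},{"tx":0.06,"ty":-0.94,"tz":0,"wx":0,"wy":0,"wz":0,"claw":1}]}}

```text
t: 20.97
position: [0.513, 0.0094, 0.3146]
orientation: [[-0.384, 0.923, -0.002], [0.923, 0.384, 0.0], [0.001, -0.002, -1.0]]
wrist_force: [0.3, -0.4, -0.6]
finger_gap: 0.0854
finger_force: 0.0
```

Emit:
{"op": "apply_moves", "data": {"targets": [{"tx":0.06,"ty":-0.94,"tz":0,"wx":0,"wy":0,"wz":0,"claw":1},{"tx":0.06,"ty":-0.94,"tz":0,"wx":0,"wy":0,"wz":0,"claw":1},{"tx":0.06,"ty":-0.94,"tz":0,"wx":0,"wy":0,"wz":0,"claw":1},{"tx":0,"ty":0,"tz":0,"wx":0,"wy":0,"wz":0,"claw":1},{"tx":0,"ty":0,"tz":0,"wx":0,"wy":0,"wz":0,"claw":1}]}}

```text
t: 21.38
position: [0.4324, -0.0181, 0.3153]
orientation: [[-0.383, 0.924, -0.002], [0.924, 0.383, 0.001], [0.001, -0.002, -1.0]]
wrist_force: [1.3, 0.4, -0.6]
finger_gap: 0.0854
finger_force: 0.0
```

```bash
python3 -c "
from h import *
np.set_printoptions(suppress=True,precision=4)
c=cases(wrist('w7')); print(c)
c=c[np.argmin(abs(c[:,0]-.435)+abs(c[:,1]+.018))]
goto(c[0],c[1],.19,90+c[4])"
```

```text
[[  0.4345  -0.0175  57.7589  37.0732  22.5072 284.7143 211.1429]]
now [ 0.434  -0.0181  0.3157] psi 112.54
shift units (tx,ty,tz), tool axes as now: [0.01 0.02 4.19]
turn rotvec/90: [ 0. -0.  0.]  shift after turn: [0.01 0.02 4.19]
```

Emit:
{"op": "apply_moves", "data": {"newtons": 50, "targets": [{"tx":0,"ty":0.02,"tz":0.84,"wx":0,"wy":0,"wz":0,"claw":1},{"tx":0,"ty":0,"tz":0.84,"wx":0,"wy":0,"wz":0,"claw":1},{"tx":0,"ty":0,"tz":0.84,"wx":0,"wy":0,"wz":0,"claw":1},{"tx":0,"ty":0,"tz":0.84,"wx":0,"wy":0,"wz":0,"claw":1},{"tx":0,"ty":0,"tz":0.5,"wx":0,"wy":0,"wz":0,"claw":1},{"tx":0,"ty":0,"tz":0.32,"wx":0,"wy":0,"wz":0,"claw":1},{"tx":0,"ty":0,"tz":0,"wx":0,"wy":0,"wz":0,"claw":1},{"tx":0,"ty":0,"tz":0,"wx":0,"wy":0,"wz":0,"claw":0.2}]}}

```text
t: 22.1
position: [0.4359, -0.0176, 0.1899]
orientation: [[-0.384, 0.923, -0.001], [0.923, 0.384, 0.0], [0.001, -0.001, -1.0]]
wrist_force: [0.5, 1.2, 0.3]
finger_gap: 0.0757
finger_force: 0.0
```

Emit:
{"op": "apply_moves", "data": {"targets": [{"tx":0,"ty":0,"tz":0,"wx":0,"wy":0,"wz":0,"claw":0.2},{"tx":0,"ty":0,"tz":0,"wx":0,"wy":0,"wz":0,"claw":0.2},{"tx":0,"ty":0,"tz":0,"wx":0,"wy":0,"wz":0,"claw":0.2},{"tx":0,"ty":0,"tz":0,"wx":0,"wy":0,"wz":0,"claw":0.2},{"tx":0,"ty":0,"tz":0,"wx":0,"wy":0,"wz":0,"claw":0.2}]}}

```text
t: 22.52
position: [0.4352, -0.0179, 0.1914]
orientation: [[-0.384, 0.923, 0.002], [0.923, 0.384, -0.0], [-0.001, 0.002, -1.0]]
wrist_force: [0.6, 0.5, 0.9]
finger_gap: 0.0575
finger_force: 54.3
```

```bash
cat >> h.py <<'E'
EY=np.array([.0195,.9998]); EX=np.array([.9998,-.0195])
def slot(k,gx,gy,z):
    p=(.6196-gx)*EX+(.0560-.038*k-gy)*EY; print('target',p.round(4)); goto(p[0],p[1],z,90-1.12)
E
python3 -c "
from h import *
slot(1,.001,.004,.27)"
```

```text
target [0.6187 0.0019]
now [ 0.4352 -0.0179  0.1914] psi 112.57
shift units (tx,ty,tz), tool axes as now: [-1.74  5.91 -2.61]
turn rotvec/90: [0.001 0.    0.263]  shift after turn: [ 0.78  6.1  -2.62]
```

Emit:
{"op": "apply_moves", "data": {"targets": [{"tx":0,"ty":0,"tz":-0.87,"wx":0,"wy":0,"wz":0,"claw":0.2},{"tx":0,"ty":0,"tz":-0.87,"wx":0,"wy":0,"wz":0.066,"claw":0.2},{"tx":0,"ty":0,"tz":-0.87,"wx":0,"wy":0,"wz":0.066,"claw":0.2},{"tx":0,"ty":0,"tz":0,"wx":0,"wy":0,"wz":0.066,"claw":0.2},{"tx":0,"ty":0,"tz":0,"wx":0,"wy":0,"wz":0.065,"claw":0.2},{"tx":0.11,"ty":0.87,"tz":0,"wx":0,"wy":0,"wz":0,"claw":0.2},{"tx":0.11,"ty":0.87,"tz":0,"wx":0,"wy":0,"wz":0,"claw":0.2},{"tx":0.11,"ty":0.87,"tz":0,"wx":0,"wy":0,"wz":0,"claw":0.2}]}}

```text
t: 23.18
position: [0.5133, -0.0093, 0.2692]
orientation: [[0.019, 1.0, -0.0], [1.0, -0.019, -0.0], [-0.0, -0.0, -1.0]]
wrist_force: [0.4, -0.8, -3.3]
finger_gap: 0.0572
finger_force: 56.6
```

Emit:
{"op": "apply_moves", "data": {"targets": [{"tx":0.11,"ty":0.87,"tz":0,"wx":0,"wy":0,"wz":0,"claw":0.2},{"tx":0.11,"ty":0.87,"tz":0,"wx":0,"wy":0,"wz":0,"claw":0.2},{"tx":0.11,"ty":0.87,"tz":0,"wx":0,"wy":0,"wz":0,"claw":0.2},{"tx":0.11,"ty":0.87,"tz":0,"wx":0,"wy":0,"wz":0,"claw":0.2},{"tx":0,"ty":0,"tz":0,"wx":0,"wy":0,"wz":0,"claw":0.2},{"tx":0,"ty":0,"tz":0,"wx":0,"wy":0,"wz":0,"claw":0.2}]}}

```text
t: 23.68
position: [0.619, 0.0019, 0.2685]
orientation: [[0.019, 1.0, -0.0], [1.0, -0.019, -0.0], [-0.0, -0.0, -1.0]]
wrist_force: [-1.1, 0.3, -3.4]
finger_gap: 0.0574
finger_force: 56.6
```

```bash
python3 -c "
from h import *
slot(1,.001,.004,.2115)"
```

```text
target [0.6187 0.0019]
now [0.619  0.0019 0.2685] psi 88.93
shift units (tx,ty,tz), tool axes as now: [ 0.   -0.01  1.9 ]
turn rotvec/90: [-0.     0.     0.001]  shift after turn: [ 0.   -0.01  1.9 ]
```

Emit:
{"op": "apply_moves", "data": {"targets": [{"tx":0,"ty":-0.03,"tz":0.7,"wx":0,"wy":0,"wz":0,"claw":0.2},{"tx":0,"ty":0,"tz":0.7,"wx":0,"wy":0,"wz":0,"claw":0.2},{"tx":0,"ty":0,"tz":0.4,"wx":0,"wy":0,"wz":0,"claw":0.2},{"tx":0,"ty":0,"tz":0.07,"wx":0,"wy":0,"wz":0,"claw":0.2},{"tx":0,"ty":0,"tz":0.03,"wx":0,"wy":0,"wz":0,"claw":0.2},{"tx":0,"ty":0,"tz":0.03,"wx":0,"wy":0,"wz":0,"claw":0.2},{"tx":0,"ty":0,"tz":0,"wx":0,"wy":0,"wz":0,"claw":0.2}]}}

```text
t: 24.27
position: [0.6166, 0.0017, 0.2115]
orientation: [[0.019, 1.0, -0.0], [1.0, -0.019, -0.0], [-0.0, -0.0, -1.0]]
wrist_force: [1.0, -0.2, -3.8]
finger_gap: 0.0575
finger_force: 57.0
```

Emit:
{"op": "apply_moves", "data": {"targets": [{"tx":0,"ty":0.03,"tz":0,"wx":0,"wy":0,"wz":0,"claw":0.2},{"tx":0,"ty":0.03,"tz":0,"wx":0,"wy":0,"wz":0,"claw":0.2},{"tx":0,"ty":0,"tz":0,"wx":0,"wy":0,"wz":0,"claw":0.2},{"tx":0,"ty":0,"tz":0,"wx":0,"wy":0,"wz":0,"claw":0.2}]}}

```text
t: 24.6
position: [0.619, 0.0017, 0.2115]
orientation: [[0.019, 1.0, 0.001], [1.0, -0.019, -0.0], [-0.0, 0.001, -1.0]]
wrist_force: [0.4, 0.4, -3.3]
finger_gap: 0.0572
finger_force: 57.2
```

Emit:
{"op": "apply_moves", "data": {"targets": [{"tx":0,"ty":0.03,"tz":0.03,"wx":0,"wy":0,"wz":0,"claw":0.2},{"tx":0,"ty":0.02,"tz":0,"wx":0,"wy":0,"wz":0,"claw":0.2},{"tx":0,"ty":0,"tz":0,"wx":0,"wy":0,"wz":0,"claw":0.2},{"tx":0,"ty":0,"tz":0,"wx":0,"wy":0,"wz":0,"claw":0.2}]}}

```text
t: 24.93
position: [0.6195, 0.0017, 0.2112]
orientation: [[0.019, 1.0, -0.002], [1.0, -0.019, -0.0], [-0.0, -0.002, -1.0]]
wrist_force: [-4.7, -0.1, 4.2]
finger_gap: 0.0575
finger_force: 58.1
```

Emit:
{"op": "apply_moves", "data": {"targets": [{"tx":0.05,"ty":0,"tz":0,"wx":0,"wy":0,"wz":0,"claw":0.2},{"tx":0.05,"ty":0,"tz":0,"wx":0,"wy":0,"wz":0,"claw":0.2},{"tx":0,"ty":0,"tz":0,"wx":0,"wy":0,"wz":0,"claw":0.2},{"tx":0,"ty":0,"tz":0,"wx":0,"wy":0,"wz":0,"claw":0.2}]}}

```text
t: 25.27
position: [0.6196, 0.0036, 0.2113]
orientation: [[0.018, 1.0, -0.002], [1.0, -0.018, -0.002], [-0.002, -0.002, -1.0]]
wrist_force: [-3.5, -4.8, 4.6]
finger_gap: 0.0571
finger_force: 58.0
```

Emit:
{"op": "apply_moves", "data": {"targets": [{"tx":0.04,"ty":0,"tz":0,"wx":0,"wy":0,"wz":0,"claw":0.2},{"tx":0,"ty":0,"tz":0,"wx":0,"wy":0,"wz":0,"claw":0.2},{"tx":0,"ty":0,"tz":0,"wx":0,"wy":0,"wz":0,"claw":0.2}]}}

```text
t: 25.52
position: [0.6196, 0.0047, 0.2113]
orientation: [[0.018, 1.0, -0.002], [1.0, -0.018, -0.003], [-0.003, -0.002, -1.0]]
wrist_force: [-3.6, -5.0, 5.3]
finger_gap: 0.058
finger_force: 58.0
```

Emit:
{"op": "apply_moves", "data": {"targets": [{"tx":0.03,"ty":0,"tz":0,"wx":0,"wy":0,"wz":0,"claw":0.2},{"tx":0,"ty":0,"tz":0,"wx":0,"wy":0,"wz":0,"claw":0.2},{"tx":0,"ty":0,"tz":0,"wx":0,"wy":0,"wz":0,"claw":0.2}]}}

```text
t: 25.77
position: [0.6196, 0.0053, 0.2113]
orientation: [[0.018, 1.0, -0.002], [1.0, -0.018, -0.003], [-0.003, -0.002, -1.0]]
wrist_force: [-3.7, -6.3, 4.8]
finger_gap: 0.0574
finger_force: 58.1
```

Emit:
{"op": "apply_moves", "data": {"targets": [{"tx":0.02,"ty":0,"tz":0,"wx":0,"wy":0,"wz":0,"claw":0.2},{"tx":0,"ty":0,"tz":0,"wx":0,"wy":0,"wz":0,"claw":0.2},{"tx":0,"ty":0,"tz":0,"wx":0,"wy":0,"wz":0,"claw":0.2}]}}

```text
t: 26.02
position: [0.6196, 0.0055, 0.2113]
orientation: [[0.018, 1.0, -0.002], [1.0, -0.018, -0.004], [-0.004, -0.002, -1.0]]
wrist_force: [-3.8, -8.3, 4.2]
finger_gap: 0.0576
finger_force: 58.1
```

Contact is felt at 8 N. I release, lift and check with a wrist picture.

Emit:
{"op": "apply_moves", "data": {"targets": [{"tx":0,"ty":0,"tz":0,"wx":0,"wy":0,"wz":0,"claw":1},{"tx":0,"ty":0,"tz":0,"wx":0,"wy":0,"wz":0,"claw":1},{"tx":0,"ty":0,"tz":0,"wx":0,"wy":0,"wz":0,"claw":1},{"tx":0,"ty":0,"tz":-0.5,"wx":0,"wy":0,"wz":0,"claw":1},{"tx":0,"ty":0,"tz":-1,"wx":0,"wy":0,"wz":0,"claw":1},{"tx":0,"ty":0,"tz":-1,"wx":0,"wy":0,"wz":0,"claw":1},{"tx":0,"ty":0,"tz":-1,"wx":0,"wy":0,"wz":0,"claw":1},{"tx":0,"ty":0,"tz":0,"wx":0,"wy":0,"wz":0,"claw":1}]}}

```text
t: 26.68
position: [0.6231, 0.0078, 0.3221]
orientation: [[0.019, 1.0, 0.013], [1.0, -0.019, -0.0], [-0.0, 0.013, -1.0]]
wrist_force: [0.5, -0.3, -0.3]
finger_gap: 0.0856
finger_force: 0.0
```

```bash
python3 -c "
from h import *
np.set_printoptions(suppress=True,precision=4)
w=wrist('w8'); print(cases(w,.075)); print('side',cases(save('side','side6'),amin=150));print('top',cases(save('top','top6'),amin=150))
goto(.4477,.2805,.31,60)"
```

```text
[[  0.6186   0.0061  56.3735  36.0056  -1.2791 280.2667 213.    ]
 [  0.6192   0.0436  56.3796  36.4382  -1.273  276.75   158.1667]]
side [[  0.4489   0.4233  45.0194  43.6131  -6.2498 193.2    339.4   ]
 [  0.4477   0.2805  58.2759  37.9531 -30.0373 234.0667 298.2667]]
top [[  0.4304  -0.282   56.5076  36.1075 -16.0713 407.4167 246.9167]
 [  0.4461   0.2776  55.6806  36.255  -29.4931 179.75   241.25  ]
 [  0.6228   0.0409  55.9748  34.8504   0.0622 276.625  170.    ]]
now [0.6204 0.0078 0.3157] psi 88.93
shift units (tx,ty,tz), tool axes as now: [ 8.98 -5.93  0.18]
turn rotvec/90: [ 0.001 -0.     0.321]  shift after turn: [ 4.99 -9.53  0.19]
```

View pics/w8.png

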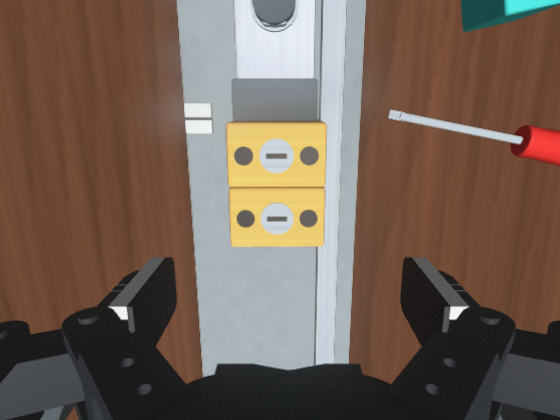

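Wrist view: two cases flush at (276,157) and (277,217), dark stop plate above them, index line at row ~118. Next is the case at (0.448, 0.2805).

Emit:
{"op": "apply_moves", "data": {"targets": [{"tx":0,"ty":0,"tz":0,"wx":0,"wy":0,"wz":0.064,"claw":1},{"tx":0,"ty":0,"tz":0,"wx":0,"wy":0,"wz":0.064,"claw":1},{"tx":0,"ty":0,"tz":0,"wx":0,"wy":0,"wz":0.064,"claw":1},{"tx":0,"ty":0,"tz":0,"wx":0,"wy":0,"wz":0.064,"claw":1},{"tx":0,"ty":0,"tz":0,"wx":0,"wy":0,"wz":0.064,"claw":1},{"tx":0.45,"ty":-0.87,"tz":0,"wx":0,"wy":0,"wz":0,"claw":1},{"tx":0.45,"ty":-0.87,"tz":0,"wx":0,"wy":0,"wz":0,"claw":1},{"tx":0.45,"ty":-0.87,"tz":0,"wx":0,"wy":0,"wz":0,"claw":1}]}}

```text
t: 27.5
position: [0.5716, 0.0819, 0.3131]
orientation: [[0.5, 0.866, -0.004], [0.866, -0.5, 0.0], [-0.002, -0.003, -1.0]]
wrist_force: [0.3, 0.8, 0.2]
finger_gap: 0.0851
finger_force: 0.0
```

Emit:
{"op": "apply_moves", "data": {"targets": [{"tx":0.45,"ty":-0.87,"tz":0,"wx":0,"wy":0,"wz":0,"claw":1},{"tx":0.45,"ty":-0.87,"tz":0,"wx":0,"wy":0,"wz":0,"claw":1},{"tx":0.45,"ty":-0.87,"tz":0,"wx":0,"wy":0,"wz":0,"claw":1},{"tx":0.45,"ty":-0.87,"tz":0,"wx":0,"wy":0,"wz":0,"claw":1},{"tx":0.45,"ty":-0.87,"tz":0,"wx":0,"wy":0,"wz":0,"claw":1},{"tx":0.45,"ty":-0.87,"tz":0,"wx":0,"wy":0,"wz":0,"claw":1},{"tx":0.45,"ty":-0.87,"tz":0,"wx":0,"wy":0,"wz":0,"claw":1},{"tx":0.45,"ty":-0.87,"tz":0,"wx":0,"wy":0,"wz":0,"claw":1}]}}

```text
t: 28.17
position: [0.4439, 0.2801, 0.3135]
orientation: [[0.498, 0.867, -0.003], [0.867, -0.498, -0.002], [-0.003, -0.002, -1.0]]
wrist_force: [1.1, 0.6, 0.7]
finger_gap: 0.0853
finger_force: 0.0
```

Emit:
{"op": "apply_moves", "data": {"targets": [{"tx":0,"ty":0,"tz":0,"wx":0,"wy":0,"wz":0,"claw":1},{"tx":0,"ty":0,"tz":0,"wx":0,"wy":0,"wz":0,"claw":1}]}}

```text
t: 28.33
position: [0.444, 0.2802, 0.3137]
orientation: [[0.495, 0.869, -0.003], [0.869, -0.495, -0.002], [-0.003, -0.002, -1.0]]
wrist_force: [0.5, 0.0, 0.7]
finger_gap: 0.0856
finger_force: 0.0
```

```bash
python3 -c "
from h import *
np.set_printoptions(suppress=True,precision=4)
c=cases(wrist('w9')); print(c)
c=c[np.argmin(abs(c[:,0]-.448)+abs(c[:,1]-.28))]
goto(c[0],c[1],.19,90+c[4])"
```

```text
[]Traceback (most recent call last):
  File "<string>", line 5, in <module>
    c=c[np.argmin(abs(c[:,0]-.448)+abs(c[:,1]-.28))]
                      ~^^^^^
IndexError: too many indices for array: array is 1-dimensional, but 2 were indexed
```

```bash
python3 -c "
from h import *
np.set_printoptions(suppress=True,precision=4)
print('side',cases(save('side','side7'),amin=150));print('top',cases(save('top','top7'),amin=150)); print(proj(load('w9'),(.448,.28,.055)))
"
```

```text
side [[  0.4477   0.2805  58.2155  37.9633 -30.142  233.7333 298.8   ]
 [  0.4325  -0.2819  59.9869  38.8975 -18.8146 360.9167 176.75  ]]
top [[  0.4303  -0.2823  56.5051  36.702  -16.0773 407.3846 247.6154]
 [  0.446    0.2775  55.6787  35.9821 -29.4663 180.1875 240.875 ]]
[296.2155 204.4784]
```

View pics/w9.png

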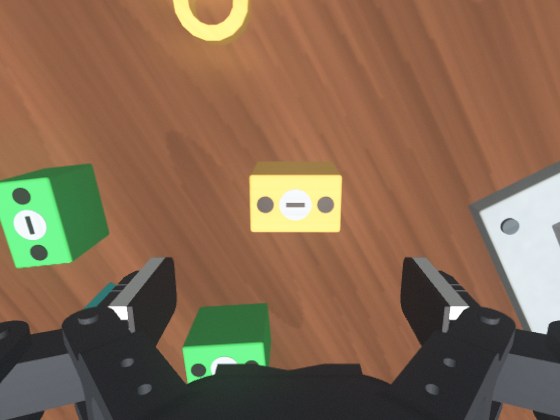

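The wrist view shows the case at (296,204), undisturbed but paler from glare. I relax the saturation limit.

```bash
sed -i 's/(18,120,200)/(18,80 if "Tw" in im else 120,200)/' h.py; python3 -c "
from h import *
np.set_printoptions(suppress=True,precision=4)
c=cases(load('w9')); print(c)
c=c[np.argmin(abs(c[:,0]-.448)+abs(c[:,1]-.28))]
goto(c[0],c[1],.19,90+c[4])"
```

```text
[[  0.4476   0.2809  57.4681  36.5573 -29.7208 295.     204.3333]]
now [0.4457 0.2786 0.3144] psi 60.09
shift units (tx,ty,tz), tool axes as now: [0.1  0.02 4.15]
turn rotvec/90: [-0.     0.001 -0.002]  shift after turn: [0.1  0.02 4.15]
```

Emit:
{"op": "apply_moves", "data": {"newtons": 50, "targets": [{"tx":0.1,"ty":0.02,"tz":0.84,"wx":0,"wy":0,"wz":0,"claw":1},{"tx":0,"ty":0,"tz":0.84,"wx":0,"wy":0,"wz":0,"claw":1},{"tx":0,"ty":0,"tz":0.84,"wx":0,"wy":0,"wz":0,"claw":1},{"tx":0,"ty":0,"tz":0.84,"wx":0,"wy":0,"wz":0,"claw":1},{"tx":0,"ty":0,"tz":0.5,"wx":0,"wy":0,"wz":0,"claw":1},{"tx":0,"ty":0,"tz":0.28,"wx":0,"wy":0,"wz":0,"claw":1},{"tx":0,"ty":0,"tz":0,"wx":0,"wy":0,"wz":0,"claw":1},{"tx":0,"ty":0,"tz":0,"wx":0,"wy":0,"wz":0,"claw":0.2}]}}

```text
t: 29.15
position: [0.4481, 0.281, 0.1909]
orientation: [[0.499, 0.866, -0.001], [0.866, -0.499, -0.0], [-0.001, -0.0, -1.0]]
wrist_force: [0.7, -0.3, 0.3]
finger_gap: 0.0757
finger_force: 0.0
```

Emit:
{"op": "apply_moves", "data": {"targets": [{"tx":0,"ty":0,"tz":0,"wx":0,"wy":0,"wz":0,"claw":0.2},{"tx":0,"ty":0,"tz":0,"wx":0,"wy":0,"wz":0,"claw":0.2},{"tx":0,"ty":0,"tz":0,"wx":0,"wy":0,"wz":0,"claw":0.2},{"tx":0,"ty":0,"tz":0,"wx":0,"wy":0,"wz":0,"claw":0.2},{"tx":0,"ty":0,"tz":0,"wx":0,"wy":0,"wz":0,"claw":0.2}]}}

```text
t: 29.57
position: [0.4483, 0.2818, 0.1924]
orientation: [[0.498, 0.867, 0.003], [0.867, -0.498, 0.001], [0.002, 0.002, -1.0]]
wrist_force: [1.6, -2.8, 7.1]
finger_gap: 0.0576
finger_force: 55.6
```

```bash
python3 -c "
from h import *
slot(2,.002,.004,.29)"
```

```text
target [ 0.617 -0.036]
now [0.4483 0.2818 0.1924] psi 60.12
shift units (tx,ty,tz), tool axes as now: [-6.38 10.16 -3.25]
turn rotvec/90: [ 0.002 -0.001 -0.32 ]  shift after turn: [-10.48   5.83  -3.25]
```

Emit:
{"op": "apply_moves", "data": {"targets": [{"tx":0,"ty":0,"tz":-0.9,"wx":0,"wy":0,"wz":0,"claw":0.2},{"tx":0,"ty":0,"tz":-0.8,"wx":0,"wy":0,"wz":0,"claw":0.2},{"tx":0,"ty":0,"tz":-0.8,"wx":0,"wy":0,"wz":-0.064,"claw":0.2},{"tx":0,"ty":0,"tz":-0.8,"wx":0,"wy":0,"wz":-0.064,"claw":0.2},{"tx":0,"ty":0,"tz":0,"wx":0,"wy":0,"wz":-0.064,"claw":0.2},{"tx":0,"ty":0,"tz":0,"wx":0,"wy":0,"wz":-0.064,"claw":0.2},{"tx":0,"ty":0,"tz":0,"wx":0,"wy":0,"wz":-0.064,"claw":0.2},{"tx":-0.9,"ty":0.2,"tz":0,"wx":0,"wy":0,"wz":0,"claw":0.2}]}}

```text
t: 30.23
position: [0.4522, 0.2573, 0.29]
orientation: [[0.012, 1.0, -0.0], [1.0, -0.012, 0.003], [0.003, -0.0, -1.0]]
wrist_force: [1.9, -0.9, -5.1]
finger_gap: 0.0573
finger_force: 56.9
```

Emit:
{"op": "apply_moves", "data": {"targets": [{"tx":-0.96,"ty":0.4,"tz":0,"wx":0,"wy":0,"wz":0,"claw":0.2},{"tx":-0.96,"ty":0.4,"tz":0,"wx":0,"wy":0,"wz":0,"claw":0.2},{"tx":-0.96,"ty":0.4,"tz":0,"wx":0,"wy":0,"wz":0,"claw":0.2},{"tx":-0.96,"ty":0.4,"tz":0,"wx":0,"wy":0,"wz":0,"claw":0.2},{"tx":-0.96,"ty":0.4,"tz":0,"wx":0,"wy":0,"wz":0,"claw":0.2},{"tx":-0.96,"ty":0.4,"tz":0,"wx":0,"wy":0,"wz":0,"claw":0.2},{"tx":-0.96,"ty":0.4,"tz":0,"wx":0,"wy":0,"wz":0,"claw":0.2},{"tx":-0.96,"ty":0.4,"tz":0,"wx":0,"wy":0,"wz":0,"claw":0.2}]}}

```text
t: 30.9
position: [0.5439, 0.0211, 0.2893]
orientation: [[0.019, 1.0, -0.003], [1.0, -0.019, 0.001], [0.001, -0.003, -1.0]]
wrist_force: [0.1, 0.6, -3.8]
finger_gap: 0.0573
finger_force: 57.0
```

```bash
python3 -c "
from h import *
slot(2,.002,.004,.27)"
```

```text
target [ 0.617 -0.036]
now [0.5439 0.0211 0.2893] psi 88.91
shift units (tx,ty,tz), tool axes as now: [-1.86  2.47  0.64]
turn rotvec/90: [-0.002 -0.     0.   ]  shift after turn: [-1.86  2.47  0.64]
```

Emit:
{"op": "apply_moves", "data": {"targets": [{"tx":-0.93,"ty":0.3,"tz":0,"wx":0,"wy":0,"wz":0,"claw":0.2},{"tx":-0.93,"ty":0.4,"tz":0,"wx":0,"wy":0,"wz":0,"claw":0.2},{"tx":0,"ty":0.6,"tz":0.2,"wx":0,"wy":0,"wz":0,"claw":0.2},{"tx":0,"ty":0.6,"tz":0.2,"wx":0,"wy":0,"wz":0,"claw":0.2},{"tx":0,"ty":0.57,"tz":0.2,"wx":0,"wy":0,"wz":0,"claw":0.2},{"tx":0,"ty":0,"tz":0,"wx":0,"wy":0,"wz":0,"claw":0.2},{"tx":0,"ty":0,"tz":0,"wx":0,"wy":0,"wz":0,"claw":0.2}]}}

```text
t: 31.48
position: [0.6175, -0.0348, 0.2705]
orientation: [[0.019, 1.0, -0.003], [1.0, -0.019, 0.001], [0.001, -0.003, -1.0]]
wrist_force: [-0.2, -0.3, -4.9]
finger_gap: 0.0572
finger_force: 56.9
```

```bash
python3 -c "
from h import *
slot(2,.002,.004,.2125)"
```

```text
target [ 0.617 -0.036]
now [ 0.6175 -0.0348  0.2705] psi 88.91
shift units (tx,ty,tz), tool axes as now: [-0.04 -0.01  1.93]
turn rotvec/90: [-0.002 -0.     0.   ]  shift after turn: [-0.04 -0.01  1.93]
```

Emit:
{"op": "apply_moves", "data": {"targets": [{"tx":-0.06,"ty":-0.01,"tz":0.7,"wx":0,"wy":0,"wz":0,"claw":0.2},{"tx":0,"ty":0,"tz":0.7,"wx":0,"wy":0,"wz":0,"claw":0.2},{"tx":0,"ty":0,"tz":0.4,"wx":0,"wy":0,"wz":0,"claw":0.2},{"tx":0,"ty":0,"tz":0.07,"wx":0,"wy":0,"wz":0,"claw":0.2},{"tx":0,"ty":0,"tz":0.05,"wx":0,"wy":0,"wz":0,"claw":0.2},{"tx":0,"ty":0,"tz":0.03,"wx":0,"wy":0,"wz":0,"claw":0.2},{"tx":0,"ty":0,"tz":0,"wx":0,"wy":0,"wz":0,"claw":0.2}]}}

```text
t: 32.07
position: [0.6175, -0.0366, 0.2145]
orientation: [[0.019, 1.0, 0.001], [1.0, -0.019, -0.0], [-0.0, 0.001, -1.0]]
wrist_force: [0.0, 0.3, -5.0]
finger_gap: 0.0572
finger_force: 56.9
```

Emit:
{"op": "apply_moves", "data": {"targets": [{"tx":0,"ty":0.03,"tz":0,"wx":0,"wy":0,"wz":0,"claw":0.2},{"tx":0,"ty":0.03,"tz":0,"wx":0,"wy":0,"wz":0,"claw":0.2},{"tx":0,"ty":0,"tz":0,"wx":0,"wy":0,"wz":0,"claw":0.2},{"tx":0,"ty":0,"tz":0,"wx":0,"wy":0,"wz":0,"claw":0.2}]}}

```text
t: 32.4
position: [0.6188, -0.0367, 0.2139]
orientation: [[0.019, 1.0, -0.0], [1.0, -0.019, 0.0], [0.0, -0.0, -1.0]]
wrist_force: [-1.6, -0.6, -3.9]
finger_gap: 0.0575
finger_force: 57.2
```

Emit:
{"op": "apply_moves", "data": {"targets": [{"tx":0,"ty":0,"tz":0.03,"wx":0,"wy":0,"wz":0,"claw":0.2},{"tx":0,"ty":0,"tz":0.03,"wx":0,"wy":0,"wz":0,"claw":0.2},{"tx":0,"ty":0.02,"tz":0,"wx":0,"wy":0,"wz":0,"claw":0.2},{"tx":0,"ty":0,"tz":0,"wx":0,"wy":0,"wz":0,"claw":0.2}]}}

```text
t: 32.73
position: [0.619, -0.0368, 0.2125]
orientation: [[0.019, 1.0, -0.002], [1.0, -0.019, 0.0], [0.0, -0.002, -1.0]]
wrist_force: [-5.2, -0.4, 2.9]
finger_gap: 0.0572
finger_force: 58.0
```

Emit:
{"op": "apply_moves", "data": {"targets": [{"tx":0.05,"ty":0,"tz":0,"wx":0,"wy":0,"wz":0,"claw":0.2},{"tx":0.05,"ty":0,"tz":0,"wx":0,"wy":0,"wz":0,"claw":0.2},{"tx":0.03,"ty":0,"tz":0,"wx":0,"wy":0,"wz":0,"claw":0.2},{"tx":0,"ty":0,"tz":0,"wx":0,"wy":0,"wz":0,"claw":0.2},{"tx":0,"ty":0,"tz":0,"wx":0,"wy":0,"wz":0,"claw":0.2}]}}

```text
t: 33.15
position: [0.619, -0.0342, 0.2125]
orientation: [[0.019, 1.0, -0.001], [1.0, -0.019, -0.002], [-0.003, -0.001, -1.0]]
wrist_force: [-5.0, -4.0, 3.0]
finger_gap: 0.0575
finger_force: 58.0
```

Emit:
{"op": "apply_moves", "data": {"targets": [{"tx":0.04,"ty":0,"tz":0,"wx":0,"wy":0,"wz":0,"claw":0.2},{"tx":0,"ty":0,"tz":0,"wx":0,"wy":0,"wz":0,"claw":0.2},{"tx":0,"ty":0,"tz":0,"wx":0,"wy":0,"wz":0,"claw":0.2}]}}

```text
t: 33.4
position: [0.6191, -0.0331, 0.2125]
orientation: [[0.019, 1.0, -0.001], [1.0, -0.019, -0.003], [-0.003, -0.001, -1.0]]
wrist_force: [-6.4, -4.7, 3.2]
finger_gap: 0.0573
finger_force: 58.0
```

Emit:
{"op": "apply_moves", "data": {"targets": [{"tx":0.02,"ty":0,"tz":0,"wx":0,"wy":0,"wz":0,"claw":0.2},{"tx":0,"ty":0,"tz":0,"wx":0,"wy":0,"wz":0,"claw":0.2},{"tx":0,"ty":0,"tz":0,"wx":0,"wy":0,"wz":0,"claw":0.2}]}}

```text
t: 33.65
position: [0.6191, -0.0326, 0.2126]
orientation: [[0.019, 1.0, -0.001], [1.0, -0.019, -0.003], [-0.003, -0.001, -1.0]]
wrist_force: [-5.9, -5.0, 2.8]
finger_gap: 0.057
finger_force: 58.0
```

Emit:
{"op": "apply_moves", "data": {"targets": [{"tx":0.02,"ty":0,"tz":0,"wx":0,"wy":0,"wz":0,"claw":0.2},{"tx":0,"ty":0,"tz":0,"wx":0,"wy":0,"wz":0,"claw":0.2},{"tx":0,"ty":0,"tz":0,"wx":0,"wy":0,"wz":0,"claw":0.2}]}}

```text
t: 33.9
position: [0.6191, -0.032, 0.2125]
orientation: [[0.019, 1.0, -0.001], [1.0, -0.019, -0.003], [-0.003, -0.001, -1.0]]
wrist_force: [-4.7, -6.8, 3.5]
finger_gap: 0.057
finger_force: 58.0
```

One more nudge, then release and lift.

Emit:
{"op": "apply_moves", "data": {"targets": [{"tx":0.02,"ty":0,"tz":0,"wx":0,"wy":0,"wz":0,"claw":0.2},{"tx":0,"ty":0,"tz":0,"wx":0,"wy":0,"wz":0,"claw":0.2},{"tx":0,"ty":0,"tz":0,"wx":0,"wy":0,"wz":0,"claw":0.2}]}}

```text
t: 34.15
position: [0.6191, -0.0314, 0.2125]
orientation: [[0.019, 1.0, -0.001], [1.0, -0.019, -0.003], [-0.003, -0.001, -1.0]]
wrist_force: [-6.0, -6.1, 3.5]
finger_gap: 0.0573
finger_force: 58.0
```

Emit:
{"op": "apply_moves", "data": {"targets": [{"tx":0,"ty":0,"tz":0,"wx":0,"wy":0,"wz":0,"claw":1},{"tx":0,"ty":0,"tz":0,"wx":0,"wy":0,"wz":0,"claw":1},{"tx":0,"ty":0,"tz":0,"wx":0,"wy":0,"wz":0,"claw":1},{"tx":0,"ty":0,"tz":-0.5,"wx":0,"wy":0,"wz":0,"claw":1},{"tx":0,"ty":0,"tz":-1,"wx":0,"wy":0,"wz":0,"claw":1},{"tx":0,"ty":0,"tz":-1,"wx":0,"wy":0,"wz":0,"claw":1},{"tx":0,"ty":0,"tz":-1,"wx":0,"wy":0,"wz":0,"claw":1},{"tx":0,"ty":0,"tz":0,"wx":0,"wy":0,"wz":0,"claw":1}]}}

```text
t: 34.82
position: [0.6228, -0.0299, 0.3239]
orientation: [[0.019, 1.0, 0.014], [1.0, -0.019, -0.001], [-0.001, 0.014, -1.0]]
wrist_force: [1.8, 0.1, 0.8]
finger_gap: 0.0855
finger_force: 0.0
```

```bash
python3 -c "
from h import *
np.set_printoptions(suppress=True,precision=4)
w=wrist('w10'); print(cases(w,.075)); print('top',cases(save('top','top8'),amin=150)); print('side',cases(save('side','side8'),amin=150))
goto(.4322,-.2815,.31,72.8)"
```

```text
[[  0.618   -0.0325  56.6042  35.707   -1.4384 280.7778 220.4444]
 [  0.6188   0.0055  56.6172  36.7381  -1.2903 275.     156.6667]
 [  0.6193   0.0431  56.9654  36.5464  -1.1406 279.0909  91.8182]]
top [[  0.4303  -0.2823  56.5953  36.5326 -15.8636 407.4167 247.    ]
 [  0.6214  -0.0002  53.2826  42.3226  -0.1821 291.1111 170.3333]]
side [[  0.4489   0.4233  45.0194  43.6131  -6.2498 193.2    339.4   ]]
now [ 0.6201 -0.0297  0.3174] psi 88.93
shift units (tx,ty,tz), tool axes as now: [-8.51 -6.1   0.23]
turn rotvec/90: [ 0.001 -0.     0.179]  shift after turn: [-9.87 -3.5   0.25]
```

Emit:
{"op": "apply_moves", "data": {"targets": [{"tx":0,"ty":0,"tz":0,"wx":0,"wy":0,"wz":0.06,"claw":1},{"tx":0,"ty":0,"tz":0,"wx":0,"wy":0,"wz":0.06,"claw":1},{"tx":0,"ty":0,"tz":0,"wx":0,"wy":0,"wz":0.06,"claw":1},{"tx":-0.9,"ty":-0.32,"tz":0,"wx":0,"wy":0,"wz":0,"claw":1},{"tx":-0.9,"ty":-0.32,"tz":0,"wx":0,"wy":0,"wz":0,"claw":1},{"tx":-0.9,"ty":-0.32,"tz":0,"wx":0,"wy":0,"wz":0,"claw":1},{"tx":-0.9,"ty":-0.32,"tz":0,"wx":0,"wy":0,"wz":0,"claw":1},{"tx":-0.9,"ty":-0.32,"tz":0,"wx":0,"wy":0,"wz":0,"claw":1}]}}

```text
t: 35.63
position: [0.5325, -0.145, 0.3149]
orientation: [[0.297, 0.955, -0.003], [0.955, -0.297, 0.001], [0.0, -0.003, -1.0]]
wrist_force: [0.3, -0.6, 0.0]
finger_gap: 0.0858
finger_force: 0.0
```

Emit:
{"op": "apply_moves", "data": {"targets": [{"tx":-0.9,"ty":-0.32,"tz":0,"wx":0,"wy":0,"wz":0,"claw":1},{"tx":-0.9,"ty":-0.32,"tz":0,"wx":0,"wy":0,"wz":0,"claw":1},{"tx":-0.9,"ty":-0.32,"tz":0,"wx":0,"wy":0,"wz":0,"claw":1},{"tx":-0.9,"ty":-0.32,"tz":0,"wx":0,"wy":0,"wz":0,"claw":1},{"tx":-0.9,"ty":-0.32,"tz":0,"wx":0,"wy":0,"wz":0,"claw":1},{"tx":-0.9,"ty":-0.32,"tz":0,"wx":0,"wy":0,"wz":0,"claw":1},{"tx":0,"ty":0,"tz":0,"wx":0,"wy":0,"wz":0,"claw":1},{"tx":0,"ty":0,"tz":0,"wx":0,"wy":0,"wz":0,"claw":1}]}}

```text
t: 36.3
position: [0.4296, -0.2828, 0.3153]
orientation: [[0.3, 0.954, -0.002], [0.954, -0.3, 0.002], [0.001, -0.003, -1.0]]
wrist_force: [0.2, -0.3, -0.2]
finger_gap: 0.0856
finger_force: 0.0
```

```bash
python3 -c "
from h import *
np.set_printoptions(suppress=True,precision=4)
c=cases(wrist('w11')); print(c)
c=c[np.argmin(abs(c[:,0]-.432)+abs(c[:,1]+.28))]
goto(c[0],c[1],.19,90+c[4])"
```

```text
[[  0.4316  -0.2802  57.3933  37.6967 -16.0423 291.8    202.8667]]
now [ 0.4302 -0.2821  0.3156] psi 72.61
shift units (tx,ty,tz), tool axes as now: [0.07 0.03 4.19]
turn rotvec/90: [-0.001 -0.001 -0.015]  shift after turn: [0.07 0.03 4.19]
```

Emit:
{"op": "apply_moves", "data": {"newtons": 50, "targets": [{"tx":0.07,"ty":0.03,"tz":0.84,"wx":0,"wy":0,"wz":-0.015,"claw":1},{"tx":0,"ty":0,"tz":0.84,"wx":0,"wy":0,"wz":0,"claw":1},{"tx":0,"ty":0,"tz":0.84,"wx":0,"wy":0,"wz":0,"claw":1},{"tx":0,"ty":0,"tz":0.84,"wx":0,"wy":0,"wz":0,"claw":1},{"tx":0,"ty":0,"tz":0.5,"wx":0,"wy":0,"wz":0,"claw":1},{"tx":0,"ty":0,"tz":0.32,"wx":0,"wy":0,"wz":0,"claw":1},{"tx":0,"ty":0,"tz":0,"wx":0,"wy":0,"wz":0,"claw":1},{"tx":0,"ty":0,"tz":0,"wx":0,"wy":0,"wz":0,"claw":0.2}]}}

```text
t: 37.02
position: [0.4326, -0.2797, 0.191]
orientation: [[0.274, 0.962, -0.001], [0.962, -0.274, 0.001], [0.001, -0.001, -1.0]]
wrist_force: [0.4, 0.4, 0.5]
finger_gap: 0.0756
finger_force: 0.0
```

Emit:
{"op": "apply_moves", "data": {"targets": [{"tx":0,"ty":0,"tz":0,"wx":0,"wy":0,"wz":0,"claw":0.2},{"tx":0,"ty":0,"tz":0,"wx":0,"wy":0,"wz":0,"claw":0.2},{"tx":0,"ty":0,"tz":0,"wx":0,"wy":0,"wz":0,"claw":0.2},{"tx":0,"ty":0,"tz":0,"wx":0,"wy":0,"wz":0,"claw":0.2},{"tx":0,"ty":0,"tz":0,"wx":0,"wy":0,"wz":0,"claw":0.2}]}}

```text
t: 37.43
position: [0.4328, -0.2806, 0.1925]
orientation: [[0.275, 0.961, 0.002], [0.961, -0.275, -0.001], [-0.001, 0.003, -1.0]]
wrist_force: [0.5, 1.0, 6.3]
finger_gap: 0.0574
finger_force: 55.9
```

```bash
python3 -c "
from h import *
slot(3,.002,.005,.29)"
```

```text
target [ 0.6162 -0.075 ]
now [ 0.4328 -0.2806  0.1925] psi 74.04
shift units (tx,ty,tz), tool axes as now: [ 8.27  4.01 -3.24]
turn rotvec/90: [ 0.002  0.001 -0.165]  shift after turn: [ 6.97  5.98 -3.25]
```

Emit:
{"op": "apply_moves", "data": {"targets": [{"tx":0,"ty":0,"tz":-0.9,"wx":0,"wy":0,"wz":0,"claw":0.2},{"tx":0,"ty":0,"tz":-0.85,"wx":0,"wy":0,"wz":-0.055,"claw":0.2},{"tx":0,"ty":0,"tz":-0.85,"wx":0,"wy":0,"wz":-0.055,"claw":0.2},{"tx":0,"ty":0,"tz":0,"wx":0,"wy":0,"wz":-0.055,"claw":0.2},{"tx":0.87,"ty":0.75,"tz":0,"wx":0,"wy":0,"wz":0,"claw":0.2},{"tx":0.87,"ty":0.75,"tz":0,"wx":0,"wy":0,"wz":0,"claw":0.2},{"tx":0.87,"ty":0.75,"tz":0,"wx":0,"wy":0,"wz":0,"claw":0.2},{"tx":0.87,"ty":0.75,"tz":0,"wx":0,"wy":0,"wz":0,"claw":0.2}]}}

```text
t: 38.1
position: [0.524, -0.1767, 0.2689]
orientation: [[0.02, 1.0, -0.002], [1.0, -0.02, 0.0], [0.0, -0.002, -1.0]]
wrist_force: [0.5, 0.2, -3.7]
finger_gap: 0.0575
finger_force: 56.9
```

Emit:
{"op": "apply_moves", "data": {"targets": [{"tx":0.87,"ty":0.75,"tz":0,"wx":0,"wy":0,"wz":0,"claw":0.2},{"tx":0.87,"ty":0.75,"tz":0,"wx":0,"wy":0,"wz":0,"claw":0.2},{"tx":0.87,"ty":0.75,"tz":0,"wx":0,"wy":0,"wz":0,"claw":0.2},{"tx":0.8,"ty":0.7,"tz":0,"wx":0,"wy":0,"wz":0,"claw":0.2},{"tx":0,"ty":0,"tz":0,"wx":0,"wy":0,"wz":0,"claw":0.2},{"tx":0,"ty":0,"tz":0,"wx":0,"wy":0,"wz":0,"claw":0.2}]}}

```text
t: 38.6
position: [0.6151, -0.0755, 0.2684]
orientation: [[0.016, 1.0, -0.001], [1.0, -0.016, 0.0], [0.0, -0.001, -1.0]]
wrist_force: [-1.7, 0.3, -5.2]
finger_gap: 0.0576
finger_force: 57.0
```

```bash
python3 -c "
from h import *
slot(3,.002,.005,.2125)"
```

```text
target [ 0.6162 -0.075 ]
now [ 0.6151 -0.0755  0.2684] psi 89.08
shift units (tx,ty,tz), tool axes as now: [0.02 0.04 1.86]
turn rotvec/90: [-0.001 -0.     0.002]  shift after turn: [0.02 0.04 1.86]
```

Emit:
{"op": "apply_moves", "data": {"targets": [{"tx":0,"ty":0.02,"tz":0.7,"wx":0,"wy":0,"wz":0.002,"claw":0.2},{"tx":0,"ty":0,"tz":0.7,"wx":0,"wy":0,"wz":0,"claw":0.2},{"tx":0,"ty":0,"tz":0.35,"wx":0,"wy":0,"wz":0,"claw":0.2},{"tx":0,"ty":0,"tz":0.07,"wx":0,"wy":0,"wz":0,"claw":0.2},{"tx":0,"ty":0,"tz":0.05,"wx":0,"wy":0,"wz":0,"claw":0.2},{"tx":0,"ty":0.04,"tz":0,"wx":0,"wy":0,"wz":0,"claw":0.2},{"tx":0,"ty":0,"tz":0,"wx":0,"wy":0,"wz":0,"claw":0.2}]}}

```text
t: 39.18
position: [0.6169, -0.0776, 0.2141]
orientation: [[0.023, 1.0, 0.002], [1.0, -0.023, -0.0], [-0.0, 0.002, -1.0]]
wrist_force: [0.5, -0.1, -4.0]
finger_gap: 0.0572
finger_force: 57.2
```

Emit:
{"op": "apply_moves", "data": {"targets": [{"tx":0,"ty":0,"tz":0.02,"wx":0,"wy":0,"wz":0,"claw":0.2},{"tx":0,"ty":0.03,"tz":0,"wx":0,"wy":0,"wz":0,"claw":0.2},{"tx":0,"ty":0,"tz":0,"wx":0,"wy":0,"wz":0,"claw":0.2},{"tx":0,"ty":0,"tz":0,"wx":0,"wy":0,"wz":0,"claw":0.2}]}}

```text
t: 39.52
position: [0.6174, -0.0771, 0.213]
orientation: [[0.022, 1.0, 0.001], [1.0, -0.022, -0.0], [-0.0, 0.001, -1.0]]
wrist_force: [0.8, 0.2, -4.6]
finger_gap: 0.0571
finger_force: 57.3
```

Emit:
{"op": "apply_moves", "data": {"targets": [{"tx":0,"ty":0.02,"tz":0.03,"wx":0,"wy":0,"wz":0,"claw":0.2},{"tx":0,"ty":0.02,"tz":0,"wx":0,"wy":0,"wz":-0.001,"claw":0.2},{"tx":0,"ty":0,"tz":0,"wx":0,"wy":0,"wz":0,"claw":0.2},{"tx":0,"ty":0,"tz":0,"wx":0,"wy":0,"wz":0,"claw":0.2}]}}

```text
t: 39.85
position: [0.618, -0.0771, 0.2124]
orientation: [[0.02, 1.0, -0.001], [1.0, -0.02, -0.0], [-0.0, -0.001, -1.0]]
wrist_force: [-4.5, 0.6, 5.8]
finger_gap: 0.0573
finger_force: 58.4
```

Emit:
{"op": "apply_moves", "data": {"targets": [{"tx":0.05,"ty":0.02,"tz":0,"wx":0,"wy":0,"wz":0,"claw":0.2},{"tx":0.05,"ty":0,"tz":0,"wx":0,"wy":0,"wz":0,"claw":0.2},{"tx":0.04,"ty":0,"tz":0,"wx":0,"wy":0,"wz":0,"claw":0.2},{"tx":0,"ty":0,"tz":0,"wx":0,"wy":0,"wz":0,"claw":0.2},{"tx":0,"ty":0,"tz":0,"wx":0,"wy":0,"wz":0,"claw":0.2}]}}

```text
t: 40.27
position: [0.6183, -0.0747, 0.2125]
orientation: [[0.02, 1.0, -0.002], [1.0, -0.02, -0.004], [-0.004, -0.002, -1.0]]
wrist_force: [-5.6, -6.6, 6.2]
finger_gap: 0.0575
finger_force: 58.6
```

Emit:
{"op": "apply_moves", "data": {"targets": [{"tx":0.05,"ty":0,"tz":-0.01,"wx":0,"wy":0,"wz":0,"claw":0.2},{"tx":0.05,"ty":0,"tz":0,"wx":0,"wy":0,"wz":0,"claw":0.2},{"tx":0,"ty":0,"tz":0,"wx":0,"wy":0,"wz":0,"claw":0.2},{"tx":0,"ty":0,"tz":0,"wx":0,"wy":0,"wz":0,"claw":0.2}]}}

```text
t: 40.6
position: [0.6184, -0.0714, 0.2125]
orientation: [[0.02, 1.0, -0.002], [1.0, -0.02, -0.003], [-0.003, -0.002, -1.0]]
wrist_force: [-6.1, -6.3, 4.0]
finger_gap: 0.0572
finger_force: 58.3
```

Emit:
{"op": "apply_moves", "data": {"targets": [{"tx":0.02,"ty":0,"tz":0,"wx":0,"wy":0,"wz":0,"claw":0.2},{"tx":0,"ty":0,"tz":0,"wx":0,"wy":0,"wz":0,"claw":0.2},{"tx":0,"ty":0,"tz":0,"wx":0,"wy":0,"wz":0,"claw":0.2}]}}

```text
t: 40.85
position: [0.6183, -0.0709, 0.2125]
orientation: [[0.02, 1.0, -0.002], [1.0, -0.02, -0.003], [-0.003, -0.002, -1.0]]
wrist_force: [-5.2, -6.0, 4.4]
finger_gap: 0.0573
finger_force: 58.3
```

Emit:
{"op": "apply_moves", "data": {"targets": [{"tx":0.02,"ty":0,"tz":0,"wx":0,"wy":0,"wz":0,"claw":0.2},{"tx":0,"ty":0,"tz":0,"wx":0,"wy":0,"wz":0,"claw":0.2},{"tx":0,"ty":0,"tz":0,"wx":0,"wy":0,"wz":0,"claw":0.2}]}}

```text
t: 41.1
position: [0.6184, -0.0704, 0.2125]
orientation: [[0.02, 1.0, -0.002], [1.0, -0.02, -0.003], [-0.003, -0.002, -1.0]]
wrist_force: [-5.7, -6.8, 3.8]
finger_gap: 0.0575
finger_force: 58.3
```

Emit:
{"op": "apply_moves", "data": {"targets": [{"tx":0.02,"ty":0,"tz":0,"wx":0,"wy":0,"wz":0,"claw":0.2},{"tx":0,"ty":0,"tz":0,"wx":0,"wy":0,"wz":0,"claw":0.2},{"tx":0,"ty":0,"tz":0,"wx":0,"wy":0,"wz":0,"claw":0.2}]}}

```text
t: 41.35
position: [0.6184, -0.0699, 0.2125]
orientation: [[0.02, 1.0, -0.002], [1.0, -0.02, -0.003], [-0.003, -0.002, -1.0]]
wrist_force: [-5.9, -6.3, 5.3]
finger_gap: 0.0573
finger_force: 58.3
```

Emit:
{"op": "apply_moves", "data": {"targets": [{"tx":0.02,"ty":0,"tz":0,"wx":0,"wy":0,"wz":0,"claw":0.2},{"tx":0,"ty":0,"tz":0,"wx":0,"wy":0,"wz":0,"claw":0.2},{"tx":0,"ty":0,"tz":0,"wx":0,"wy":0,"wz":0,"claw":0.2}]}}

```text
t: 41.6
position: [0.6184, -0.0696, 0.2125]
orientation: [[0.02, 1.0, -0.002], [1.0, -0.02, -0.004], [-0.004, -0.002, -1.0]]
wrist_force: [-5.9, -8.1, 4.6]
finger_gap: 0.0573
finger_force: 58.3
```

Emit:
{"op": "apply_moves", "data": {"targets": [{"tx":0.02,"ty":0,"tz":0,"wx":0,"wy":0,"wz":0,"claw":0.2},{"tx":0,"ty":0,"tz":0,"wx":0,"wy":0,"wz":0,"claw":0.2},{"tx":0,"ty":0,"tz":0,"wx":0,"wy":0,"wz":0,"claw":0.2}]}}

```text
t: 41.85
position: [0.6184, -0.0694, 0.2125]
orientation: [[0.02, 1.0, -0.002], [1.0, -0.02, -0.005], [-0.005, -0.002, -1.0]]
wrist_force: [-6.4, -9.8, 4.0]
finger_gap: 0.0572
finger_force: 58.3
```

Emit:
{"op": "apply_moves", "data": {"targets": [{"tx":0,"ty":0,"tz":0,"wx":0,"wy":0,"wz":0,"claw":1},{"tx":0,"ty":0,"tz":0,"wx":0,"wy":0,"wz":0,"claw":1},{"tx":0,"ty":0,"tz":0,"wx":0,"wy":0,"wz":0,"claw":1},{"tx":0,"ty":0,"tz":-0.5,"wx":0,"wy":0,"wz":0,"claw":1},{"tx":0,"ty":0,"tz":-1,"wx":0,"wy":0,"wz":0,"claw":1},{"tx":0,"ty":0,"tz":-1,"wx":0,"wy":0,"wz":0,"claw":1},{"tx":0,"ty":0,"tz":-1,"wx":0,"wy":0,"wz":0,"claw":1},{"tx":0,"ty":0,"tz":0,"wx":0,"wy":0,"wz":0,"claw":1}]}}

```text
t: 42.52
position: [0.6222, -0.0669, 0.3239]
orientation: [[0.02, 1.0, 0.013], [1.0, -0.02, -0.002], [-0.002, 0.013, -1.0]]
wrist_force: [1.3, 0.3, 0.1]
finger_gap: 0.0851
finger_force: 0.0
```

```bash
python3 -c "
from h import *
np.set_printoptions(suppress=True,precision=4)
w=wrist('w12'); print(cases(w,.075)); t=save('top','top9'); s=save('side','side9')
d=cv2.resize(t['pixels'][220:265,325:385,::-1],(400,300),interpolation=2); e=cv2.resize(s['pixels'][180:225,305:365,::-1],(400,300),interpolation=2)
cv2.imwrite('pics/c5.png',np.vstack([np.hstack([d,e]),cv2.resize(w['pixels'][0:290,:,::-1],(800,300)[::1])]))
"
```

```text
[[  0.6173  -0.0701  56.8721  36.3785  -1.3762 279.5    219.4167]
 [  0.618   -0.0325  56.6006  36.2358  -1.3672 275.     157.5   ]
 [  0.6187   0.0049  56.9154  36.606   -1.085  276.8462  97.6154]]
```

View pics/c5.png

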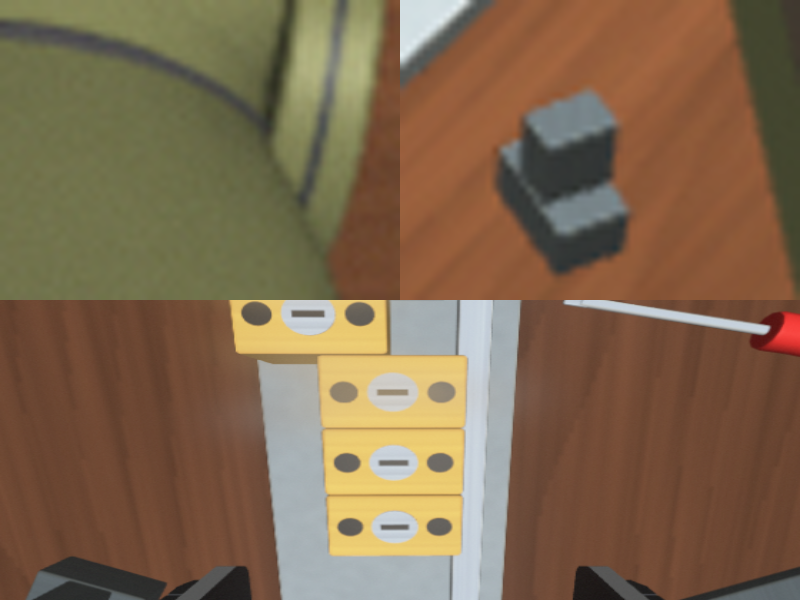

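The first case (crop (310,313)) has been knocked about 35 mm towards the robot. The other three are flush along the fence at (392,392), (393,462) and (394,526). The end block stands at side-crop (570,180). I'll look at the knocked case closely.

Emit:
{"op": "apply_moves", "data": {"targets": [{"tx":0.8,"ty":-0.3,"tz":-0.3,"wx":0,"wy":0,"wz":0,"claw":1},{"tx":0.8,"ty":-0.3,"tz":-0.3,"wx":0,"wy":0,"wz":0,"claw":1},{"tx":0.8,"ty":-0.3,"tz":0,"wx":0,"wy":0,"wz":0,"claw":1},{"tx":0.8,"ty":-0.3,"tz":0,"wx":0,"wy":0,"wz":0,"claw":1},{"tx":0,"ty":0,"tz":0,"wx":0,"wy":0,"wz":0,"claw":1},{"tx":0,"ty":0,"tz":0,"wx":0,"wy":0,"wz":0,"claw":1}]}}

```text
t: 43.17
position: [0.5843, 0.0311, 0.3334]
orientation: [[0.018, 1.0, -0.003], [1.0, -0.018, 0.0], [0.0, -0.003, -1.0]]
wrist_force: [-0.2, -0.8, 0.2]
finger_gap: 0.0858
finger_force: 0.0
```

```bash
python3 -c "
from h import *
np.set_printoptions(suppress=True,precision=4)
w=wrist('w13'); c=cases(w,.075); print(c)
for r in c: print('fixture x,y of centre rel row x, face:',(r[:2]@EX-.6175).round(4),(r[:2]@EY-.0742).round(4))
print(cases(save('side','side10'),.075,150)); print(w['Tw'][:3,3])
"
```

```text
[[  0.6173  -0.0702  56.5884  36.0607  -0.8345 351.5556 350.5556]
 [  0.6179  -0.0324  56.8077  36.6017  -0.9161 349.25   299.    ]
 [  0.6188   0.0057  56.6483  36.6764  -0.9187 346.     241.5833]
 [  0.5889   0.044   56.9612  36.3729  -1.0569 301.8182 188.7273]]
fixture x,y of centre rel row x, face: 0.001 -0.1324
fixture x,y of centre rel row x, face: 0.0009 -0.0945
fixture x,y of centre rel row x, face: 0.001 -0.0564
fixture x,y of centre rel row x, face: -0.0296 -0.0187
[]
[0.5843 0.0311 0.3334]
```

View pics/w13.png

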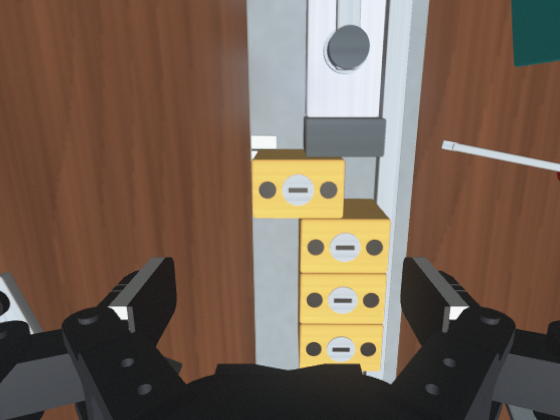

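The case was knocked straight out by 30.6 mm in -x, with yaw and y unchanged and its slot still free. I'll grip it again and slide it back into the slot.

```bash
python3 -c "
from h import *
goto(.5899,.0440,.2125,88.88)"
```

```text
now [0.5853 0.0297 0.3339] psi 88.85
shift units (tx,ty,tz), tool axes as now: [0.48 0.15 4.05]
turn rotvec/90: [-0.001  0.    -0.   ]  shift after turn: [0.48 0.15 4.05]
```

Emit:
{"op": "apply_moves", "data": {"newtons": 50, "targets": [{"tx":0.48,"ty":0.15,"tz":0.5,"wx":0,"wy":0,"wz":0,"claw":1},{"tx":0,"ty":0,"tz":0.8,"wx":0,"wy":0,"wz":0,"claw":1},{"tx":0,"ty":0,"tz":0.8,"wx":0,"wy":0,"wz":0,"claw":1},{"tx":0,"ty":0,"tz":0.8,"wx":0,"wy":0,"wz":0,"claw":1},{"tx":0,"ty":0,"tz":0.6,"wx":0,"wy":0,"wz":0,"claw":1},{"tx":0,"ty":0,"tz":0.5,"wx":0,"wy":0,"wz":0,"claw":1},{"tx":0,"ty":0,"tz":0,"wx":0,"wy":0,"wz":0,"claw":1},{"tx":0,"ty":0,"tz":0,"wx":0,"wy":0,"wz":0,"claw":1}]}}

```text
t: 43.93
position: [0.5901, 0.0431, 0.2138]
orientation: [[0.022, 1.0, -0.003], [1.0, -0.022, -0.0], [-0.0, -0.003, -1.0]]
wrist_force: [-0.2, 0.8, 0.4]
finger_gap: 0.0852
finger_force: 0.0
```

Emit:
{"op": "apply_moves", "data": {"targets": [{"tx":0,"ty":0,"tz":0,"wx":0,"wy":0,"wz":0,"claw":0.2},{"tx":0,"ty":0,"tz":0,"wx":0,"wy":0,"wz":0,"claw":0.2},{"tx":0,"ty":0,"tz":0,"wx":0,"wy":0,"wz":0,"claw":0.2},{"tx":0,"ty":0,"tz":0,"wx":0,"wy":0,"wz":0,"claw":0.2},{"tx":0,"ty":0,"tz":0,"wx":0,"wy":0,"wz":0,"claw":0.2},{"tx":0,"ty":0,"tz":0,"wx":0,"wy":0,"wz":0,"claw":0.2}]}}

```text
t: 44.43
position: [0.5906, 0.0439, 0.2165]
orientation: [[0.02, 1.0, 0.003], [1.0, -0.02, -0.0], [-0.0, 0.003, -1.0]]
wrist_force: [0.6, -1.9, 6.8]
finger_gap: 0.057
finger_force: 55.7
```

Emit:
{"op": "apply_moves", "data": {"targets": [{"tx":0,"ty":0.1,"tz":0,"wx":0,"wy":0,"wz":0,"claw":0.2},{"tx":0,"ty":0.1,"tz":0,"wx":0,"wy":0,"wz":0,"claw":0.2},{"tx":0,"ty":0,"tz":0,"wx":0,"wy":0,"wz":0,"claw":0.2}]}}

```text
t: 44.68
position: [0.5939, 0.0439, 0.2166]
orientation: [[0.02, 1.0, -0.005], [1.0, -0.02, -0.0], [-0.0, -0.005, -1.0]]
wrist_force: [-9.8, -1.0, 14.7]
finger_gap: 0.0576
finger_force: 56.8
```

Emit:
{"op": "apply_moves", "data": {"targets": [{"tx":0,"ty":0,"tz":-0.05,"wx":0,"wy":0,"wz":0,"claw":0.2},{"tx":0,"ty":0,"tz":0,"wx":0,"wy":0,"wz":0,"claw":0.2},{"tx":0,"ty":0.05,"tz":0,"wx":0,"wy":0,"wz":0,"claw":0.2},{"tx":0,"ty":0.05,"tz":0,"wx":0,"wy":0,"wz":0,"claw":0.2},{"tx":0,"ty":0,"tz":0,"wx":0,"wy":0,"wz":0,"claw":0.2}]}}

```text
t: 45.1
position: [0.5986, 0.0438, 0.2166]
orientation: [[0.02, 1.0, -0.002], [1.0, -0.02, -0.0], [-0.0, -0.002, -1.0]]
wrist_force: [-4.0, -1.6, 4.0]
finger_gap: 0.0574
finger_force: 55.3
```

Emit:
{"op": "apply_moves", "data": {"targets": [{"tx":0,"ty":0.1,"tz":0,"wx":0,"wy":0,"wz":0,"claw":0.2},{"tx":0,"ty":0,"tz":0,"wx":0,"wy":0,"wz":0,"claw":0.2},{"tx":0,"ty":0,"tz":0,"wx":0,"wy":0,"wz":0,"claw":0.2}]}}

```text
t: 45.35
position: [0.6022, 0.0437, 0.2165]
orientation: [[0.021, 1.0, -0.0], [1.0, -0.021, -0.0], [-0.0, -0.0, -1.0]]
wrist_force: [-2.3, -1.1, 1.6]
finger_gap: 0.0573
finger_force: 55.4
```

Sliding freely. About 18 mm to go (TCP x≈0.6206 at the fence).

Emit:
{"op": "apply_moves", "data": {"targets": [{"tx":0,"ty":0.12,"tz":0,"wx":0,"wy":0,"wz":0,"claw":0.2},{"tx":0,"ty":0.12,"tz":0,"wx":0,"wy":0,"wz":0,"claw":0.2},{"tx":0,"ty":0.12,"tz":0,"wx":0,"wy":0,"wz":0,"claw":0.2},{"tx":0,"ty":0.12,"tz":0,"wx":0,"wy":0,"wz":0,"claw":0.2},{"tx":0,"ty":0,"tz":0,"wx":0,"wy":0,"wz":0,"claw":0.2}]}}

```text
t: 45.77
position: [0.6175, 0.0434, 0.2165]
orientation: [[0.021, 1.0, 0.002], [1.0, -0.021, -0.0], [-0.0, 0.002, -1.0]]
wrist_force: [-1.6, -2.9, 1.1]
finger_gap: 0.0571
finger_force: 55.1
```

Emit:
{"op": "apply_moves", "data": {"targets": [{"tx":0,"ty":0.06,"tz":0,"wx":0,"wy":0,"wz":0,"claw":0.2},{"tx":0,"ty":0,"tz":0,"wx":0,"wy":0,"wz":0,"claw":0.2},{"tx":0,"ty":0,"tz":0,"wx":0,"wy":0,"wz":0,"claw":0.2}]}}

```text
t: 46.02
position: [0.6182, 0.0434, 0.2165]
orientation: [[0.021, 1.0, -0.0], [1.0, -0.021, -0.0], [-0.0, -0.0, -1.0]]
wrist_force: [-3.8, -2.3, 2.9]
finger_gap: 0.0573
finger_force: 55.3
```

Emit:
{"op": "apply_moves", "data": {"targets": [{"tx":0,"ty":0.04,"tz":0,"wx":0,"wy":0,"wz":0,"claw":0.2},{"tx":0,"ty":0,"tz":0,"wx":0,"wy":0,"wz":0,"claw":0.2},{"tx":0,"ty":0,"tz":0,"wx":0,"wy":0,"wz":0,"claw":0.2}]}}

```text
t: 46.27
position: [0.6193, 0.0434, 0.2165]
orientation: [[0.02, 1.0, -0.001], [1.0, -0.02, -0.0], [-0.0, -0.001, -1.0]]
wrist_force: [-4.4, -2.9, 3.5]
finger_gap: 0.057
finger_force: 55.2
```

Emit:
{"op": "apply_moves", "data": {"targets": [{"tx":0,"ty":0.03,"tz":0,"wx":0,"wy":0,"wz":0,"claw":0.2},{"tx":0,"ty":0,"tz":0,"wx":0,"wy":0,"wz":0,"claw":0.2},{"tx":0,"ty":0,"tz":0,"wx":0,"wy":0,"wz":0,"claw":0.2}]}}

```text
t: 46.52
position: [0.6202, 0.0434, 0.2165]
orientation: [[0.021, 1.0, -0.0], [1.0, -0.021, -0.0], [-0.0, -0.0, -1.0]]
wrist_force: [-3.7, -2.5, 3.3]
finger_gap: 0.057
finger_force: 55.2
```

Emit:
{"op": "apply_moves", "data": {"targets": [{"tx":0,"ty":0.03,"tz":0,"wx":0,"wy":0,"wz":0,"claw":0.2},{"tx":0,"ty":0,"tz":0,"wx":0,"wy":0,"wz":0,"claw":0.2},{"tx":0,"ty":0,"tz":0,"wx":0,"wy":0,"wz":0,"claw":0.2}]}}

```text
t: 46.77
position: [0.6206, 0.0434, 0.2166]
orientation: [[0.02, 1.0, -0.002], [1.0, -0.02, -0.0], [-0.0, -0.002, -1.0]]
wrist_force: [-5.8, -2.2, 4.8]
finger_gap: 0.0573
finger_force: 55.5
```

Emit:
{"op": "apply_moves", "data": {"targets": [{"tx":0.03,"ty":0,"tz":0,"wx":0,"wy":0,"wz":0,"claw":0.2},{"tx":0,"ty":0,"tz":0,"wx":0,"wy":0,"wz":0,"claw":0.2},{"tx":0,"ty":0,"tz":0,"wx":0,"wy":0,"wz":0,"claw":0.2}]}}

```text
t: 47.02
position: [0.6205, 0.0437, 0.2166]
orientation: [[0.02, 1.0, -0.002], [1.0, -0.02, -0.001], [-0.001, -0.002, -1.0]]
wrist_force: [-5.4, -4.6, 4.9]
finger_gap: 0.0572
finger_force: 55.5
```

Emit:
{"op": "apply_moves", "data": {"targets": [{"tx":0.03,"ty":0.03,"tz":0,"wx":0,"wy":0,"wz":0,"claw":0.2},{"tx":0.02,"ty":0,"tz":0,"wx":0,"wy":0,"wz":0,"claw":0.2},{"tx":0,"ty":0,"tz":0,"wx":0,"wy":0,"wz":0,"claw":0.2},{"tx":0,"ty":0,"tz":0,"wx":0,"wy":0,"wz":0,"claw":0.2}]}}

```text
t: 47.35
position: [0.6209, 0.0441, 0.2166]
orientation: [[0.02, 1.0, -0.004], [1.0, -0.02, -0.003], [-0.004, -0.004, -1.0]]
wrist_force: [-7.5, -9.4, 6.6]
finger_gap: 0.0571
finger_force: 55.8
```

Emit:
{"op": "apply_moves", "data": {"targets": [{"tx":0,"ty":0,"tz":0,"wx":0,"wy":0,"wz":0,"claw":1},{"tx":0,"ty":0,"tz":0,"wx":0,"wy":0,"wz":0,"claw":1},{"tx":0,"ty":0,"tz":0,"wx":0,"wy":0,"wz":0,"claw":1},{"tx":0,"ty":0,"tz":-0.5,"wx":0,"wy":0,"wz":0,"claw":1},{"tx":-0.5,"ty":0,"tz":-1,"wx":0,"wy":0,"wz":0,"claw":1},{"tx":-0.5,"ty":0,"tz":-1,"wx":0,"wy":0,"wz":0,"claw":1},{"tx":-0.4,"ty":0,"tz":-1,"wx":0,"wy":0,"wz":0,"claw":1},{"tx":0,"ty":0,"tz":0,"wx":0,"wy":0,"wz":0,"claw":1}]}}

```text
t: 48.02
position: [0.6246, 0.0023, 0.3284]
orientation: [[0.022, 1.0, 0.014], [1.0, -0.022, -0.001], [-0.001, 0.014, -1.0]]
wrist_force: [0.9, 0.8, 0.0]
finger_gap: 0.0856
finger_force: 0.0
```

```bash
python3 -c "
from h import *
np.set_printoptions(suppress=True,precision=4)
w=wrist('w14'); c=cases(w,.075)
for r in c: print((r[:2]@EX-.6185).round(4),(r[:2]@EY-.0742).round(4),r[2:5])
G=g(w)
# boundary profile along the row, mean of columns near the near mark side
R=[]
for k in range(0,200,1):
    p=(.6185-.024)*EX+(.0842-.001*k)*EY; u=proj(w,(*p,.075)); R.append(int(cv2.getRectSubPix(w['pixels'][:,:,0].copy(),(1,1),tuple(map(float,u)))[0,0]))
print(R)
cv2.imwrite('pics/c6.png',w['pixels'][:,120:440,::-1])
"
```

```text
-0.0001 -0.0561 [56.8019 36.8083 -0.6209]
-0.0001 -0.0181 [56.6586 36.8668 -1.3594]
[135, 135, 136, 137, 136, 136, 137, 139, 146, 149, 207, 227, 230, 232, 233, 234, 235, 233, 233, 235, 237, 238, 237, 237, 235, 222, 173, 120, 105, 111, 143, 189, 228, 235, 236, 236, 238, 238, 238, 238, 238, 240, 242, 241, 241, 240, 234, 175, 212, 233, 236, 237, 238, 238, 239, 238, 237, 238, 240, 240, 240, 238, 237, 226, 180, 130, 114, 109, 132, 188, 226, 236, 237, 237, 238, 238, 238, 238, 238, 239, 242, 242, 241, 239, 227, 192, 224, 235, 236, 237, 238, 239, 240, 238, 237, 238, 239, 240, 240, 238, 236, 217, 167, 115, 91, 102, 139, 180, 220, 234, 236, 237, 238, 238, 239, 238, 238, 240, 242, 242, 240, 238, 223, 209, 229, 234, 237, 237, 239, 239, 238, 237, 236, 238, 239, 239, 239, 238, 235, 210, 167, 129, 112, 116, 141, 186, 225, 236, 236, 236, 237, 238, 238, 238, 238, 240, 241, 241, 239, 236, 211, 175, 170, 171, 170, 171, 171, 170, 171, 171, 170, 169, 168, 167, 168, 167, 167, 169, 168, 110, 54, 42, 42, 40, 40, 39, 39, 39, 38, 37, 37, 37, 37, 35, 36, 33, 35, 36, 35, 34]
```

The row is restored with joints at 38 mm pitch and the first case at the stop. Next is the end block: locate it and hover over it.

```bash
python3 -c "
from h import *
s=load('side9'); 
q=[onz(s,(u-400)/6.6667+305,v/6.6667+180,.07)[:2].round(4) for u,v in ((525,118),(590,92),(618,127),(550,150),(571,122))]; print(q)
e1=q[1]-q[0]; e2=q[2]-q[1]; print(np.linalg.norm(e1),np.degrees(np.arctan2(e1[1],e1[0])),np.linalg.norm(e2),np.degrees(np.arctan2(e2[1],e2[0])))
goto(q[4][0],q[4][1],.33,60)"
```

```text
[array([ 0.4616, -0.13  ]), array([ 0.4481, -0.1604]), array([ 0.4268, -0.1511]), array([ 0.4424, -0.1216]), array([ 0.4445, -0.1406])]
0.033262741919450944 -113.9449994209355 0.023241772737895853 156.4129694748718
now [0.6237 0.0031 0.3259] psi 88.75
shift units (tx,ty,tz), tool axes as now: [-4.92 -5.87 -0.2 ]
turn rotvec/90: [ 0.007 -0.002  0.319]  shift after turn: [-7.13 -2.78 -0.14]
```

Emit:
{"op": "apply_moves", "data": {"targets": [{"tx":0,"ty":0,"tz":0,"wx":0,"wy":0,"wz":0.063,"claw":1},{"tx":0,"ty":0,"tz":0,"wx":0,"wy":0,"wz":0.063,"claw":1},{"tx":0,"ty":0,"tz":0,"wx":0,"wy":0,"wz":0.063,"claw":1},{"tx":0,"ty":0,"tz":0,"wx":0,"wy":0,"wz":0.063,"claw":1},{"tx":-0.85,"ty":-0.44,"tz":0,"wx":0,"wy":0,"wz":0,"claw":1},{"tx":-0.85,"ty":-0.44,"tz":0,"wx":0,"wy":0,"wz":0,"claw":1},{"tx":-0.85,"ty":-0.44,"tz":0,"wx":0,"wy":0,"wz":0,"claw":1},{"tx":-0.85,"ty":-0.44,"tz":0,"wx":0,"wy":0,"wz":0,"claw":1}]}}

```text
t: 48.73
position: [0.531, -0.0678, 0.3203]
orientation: [[0.403, 0.915, -0.001], [0.915, -0.403, 0.001], [0.0, -0.001, -1.0]]
wrist_force: [0.4, -0.3, -0.4]
finger_gap: 0.0853
finger_force: 0.0
```

Emit:
{"op": "apply_moves", "data": {"targets": [{"tx":-0.85,"ty":-0.44,"tz":0,"wx":0,"wy":0,"wz":0,"claw":1},{"tx":-0.85,"ty":-0.44,"tz":0,"wx":0,"wy":0,"wz":0,"claw":1},{"tx":-0.85,"ty":-0.44,"tz":0,"wx":0,"wy":0,"wz":0,"claw":1},{"tx":-0.85,"ty":-0.44,"tz":0,"wx":0,"wy":0,"wz":0,"claw":1},{"tx":0,"ty":0,"tz":0,"wx":0,"wy":0,"wz":0,"claw":1},{"tx":0,"ty":0,"tz":0,"wx":0,"wy":0,"wz":0,"claw":1},{"tx":0,"ty":0,"tz":0,"wx":0,"wy":0,"wz":0,"claw":1}]}}

```text
t: 49.32
position: [0.4429, -0.1398, 0.3213]
orientation: [[0.405, 0.914, 0.001], [0.914, -0.405, 0.001], [0.001, 0.001, -1.0]]
wrist_force: [0.4, 0.1, 0.2]
finger_gap: 0.0856
finger_force: 0.0
```

```bash
python3 -c "
from h import *
np.set_printoptions(suppress=True,precision=4)
w=wrist('w15'); h=cv2.cvtColor(w['pixels'],cv2.COLOR_RGB2HSV); c=proj(w,(.4445,-.1406,.07)).astype(int); print(c,w['Tw'][:3,3],h[c[1],c[0]])
for du in range(-90,91,10): print(tuple(h[c[1],c[0]+du]),end=' ')
print()
for dv in range(-50,51,8): print(tuple(h[c[1]+dv,c[0]]),end=' ')
cv2.imwrite('pics/c6.png',cv2.resize(w['pixels'][100:300,130:430,::-1],(750,500)))
"
```

```text
[292 212] [ 0.4429 -0.1398  0.3213] [100  26 145]
(np.uint8(10), np.uint8(125), np.uint8(143)) (np.uint8(10), np.uint8(127), np.uint8(142)) (np.uint8(10), np.uint8(131), np.uint8(136)) (np.uint8(10), np.uint8(129), np.uint8(144)) (np.uint8(10), np.uint8(128), np.uint8(138)) (np.uint8(11), np.uint8(130), np.uint8(151)) (np.uint8(98), np.uint8(27), np.uint8(149)) (np.uint8(101), np.uint8(27), np.uint8(150)) (np.uint8(98), np.uint8(26), np.uint8(148)) (np.uint8(100), np.uint8(26), np.uint8(145)) (np.uint8(100), np.uint8(26), np.uint8(147)) (np.uint8(101), np.uint8(28), np.uint8(148)) (np.uint8(101), np.uint8(24), np.uint8(146)) (np.uint8(103), np.uint8(24), np.uint8(147)) (np.uint8(10), np.uint8(128), np.uint8(161)) (np.uint8(10), np.uint8(129), np.uint8(164)) (np.uint8(10), np.uint8(127), np.uint8(154)) (np.uint8(11), np.uint8(135), np.uint8(159)) (np.uint8(11), np.uint8(131), np.uint8(169)) 
(np.uint8(11), np.uint8(130), np.uint8(155)) (np.uint8(40), np.uint8(11), np.uint8(69)) (np.uint8(0), np.uint8(0), np.uint8(67)) (np.uint8(94), np.uint8(15), np.uint8(135)) (np.uint8(98), np.uint8(27), np.uint8(144)) (np.uint8(100), np.uint8(26), np.uint8(145)) (np.uint8(98), np.uint8(27), np.uint8(144)) (np.uint8(96), np.uint8(26), np.uint8(149)) (np.uint8(98), np.uint8(26), np.uint8(148)) (np.uint8(96), np.uint8(27), np.uint8(144)) (np.uint8(10), np.uint8(127), np.uint8(144)) (np.uint8(11), np.uint8(128), np.uint8(145)) (np.uint8(10), np.uint8(127), np.uint8(150))
```

View pics/c6.png

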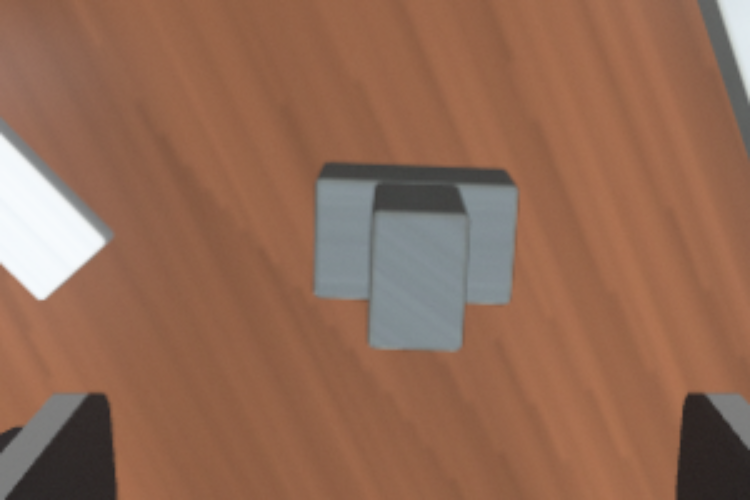

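Crop: web top corners at (373,210), (468,212), (462,350) and (370,347). Foot top corners at (318,178), (517,186), (510,303) and (316,296).

```bash
python3 -c "
from h import *
np.set_printoptions(suppress=True,precision=4)
w=load('w15')
for z,q in ((.07,((373,210),(468,212),(462,350),(370,347))),(.03,((318,178),(517,186),(510,303),(316,296)))):
    P=np.array([onz(w,130+u/2.5,100+v/2.5,z)[:2] for u,v in q]); a=(P[0]+P[3]-P[1]-P[2])/2; b=(P[0]+P[1]-P[2]-P[3])/2
    print(P.mean(0),np.linalg.norm(a),np.linalg.norm(b),np.degrees(np.arctan2(a[1],a[0])),np.degrees(np.arctan2(b[1],b[0]))); C=P.mean(0)
goto(C[0],C[1],.209,66)"
```

```text
[ 0.4471 -0.1418] 0.022912436472359375 0.0351403954513781 154.4471984952707 64.62479904450363
[ 0.4471 -0.1421] 0.05629631355394944 0.034708106915521356 153.8062569795065 64.24281123764284
now [ 0.4432 -0.1397  0.3213] psi 66.16
shift units (tx,ty,tz), tool axes as now: [-0.02  0.15  3.75]
turn rotvec/90: [ 0.    -0.     0.002]  shift after turn: [-0.02  0.15  3.74]
```

Emit:
{"op": "apply_moves", "data": {"newtons": 50, "targets": [{"tx":-0.02,"ty":0.15,"tz":0.7,"wx":0,"wy":0,"wz":0.02,"claw":0.7},{"tx":0,"ty":0,"tz":0.8,"wx":0,"wy":0,"wz":0,"claw":0.7},{"tx":0,"ty":0,"tz":0.8,"wx":0,"wy":0,"wz":0,"claw":0.7},{"tx":0,"ty":0,"tz":0.8,"wx":0,"wy":0,"wz":0,"claw":0.7},{"tx":0,"ty":0,"tz":0.4,"wx":0,"wy":0,"wz":0,"claw":0.7},{"tx":0,"ty":0,"tz":0.2,"wx":0,"wy":0,"wz":0,"claw":0.7},{"tx":0,"ty":0,"tz":0,"wx":0,"wy":0,"wz":0,"claw":0.7},{"tx":0,"ty":0,"tz":0,"wx":0,"wy":0,"wz":0,"claw":0}]}}

```text
t: 50.03
position: [0.447, -0.1421, 0.2105]
orientation: [[0.432, 0.902, 0.0], [0.902, -0.432, 0.0], [0.0, 0.0, -1.0]]
wrist_force: [0.3, -0.3, 0.3]
finger_gap: 0.0491
finger_force: 0.0
```

Emit:
{"op": "apply_moves", "data": {"targets": [{"tx":0,"ty":0,"tz":0,"wx":0,"wy":0,"wz":0,"claw":0},{"tx":0,"ty":0,"tz":0,"wx":0,"wy":0,"wz":0,"claw":0},{"tx":0,"ty":0,"tz":0,"wx":0,"wy":0,"wz":0,"claw":0},{"tx":0,"ty":0,"tz":0,"wx":0,"wy":0,"wz":0,"claw":0},{"tx":0,"ty":0,"tz":0,"wx":0,"wy":0,"wz":0,"claw":0},{"tx":0,"ty":0,"tz":0,"wx":0,"wy":0,"wz":0,"claw":0},{"tx":0,"ty":0,"tz":0,"wx":0,"wy":0,"wz":0,"claw":0}]}}

```text
t: 50.62
position: [0.4469, -0.1426, 0.2117]
orientation: [[0.433, 0.901, 0.003], [0.901, -0.433, -0.001], [0.001, 0.003, -1.0]]
wrist_force: [1.6, 1.6, 7.1]
finger_gap: 0.0233
finger_force: 50.4
```

```bash
python3 -c "
from h import *
p=(.6185-.002)*EX+(.0560-.152+.001-.005)*EY; print(p); goto(p[0],p[1],.275,88.88)"
```

```text
[ 0.6144267  -0.11200175]
now [ 0.4469 -0.1426  0.2117] psi 64.32
shift units (tx,ty,tz), tool axes as now: [ 3.34  4.6  -2.1 ]
turn rotvec/90: [ 0.002  0.    -0.273]  shift after turn: [ 1.13  5.56 -2.11]
```

Emit:
{"op": "apply_moves", "data": {"targets": [{"tx":0,"ty":0,"tz":-0.7,"wx":0,"wy":0,"wz":0,"claw":0},{"tx":0,"ty":0,"tz":-0.7,"wx":0,"wy":0,"wz":-0.068,"claw":0},{"tx":0,"ty":0,"tz":-0.7,"wx":0,"wy":0,"wz":-0.068,"claw":0},{"tx":0,"ty":0,"tz":0,"wx":0,"wy":0,"wz":-0.068,"claw":0},{"tx":0,"ty":0,"tz":0,"wx":0,"wy":0,"wz":-0.068,"claw":0},{"tx":0.19,"ty":0.9,"tz":0,"wx":0,"wy":0,"wz":0,"claw":0},{"tx":0.19,"ty":0.9,"tz":0,"wx":0,"wy":0,"wz":0,"claw":0},{"tx":0.19,"ty":0.9,"tz":0,"wx":0,"wy":0,"wz":0,"claw":0}]}}

```text
t: 51.28
position: [0.5271, -0.1267, 0.273]
orientation: [[0.022, 1.0, -0.002], [1.0, -0.022, 0.0], [0.0, -0.002, -1.0]]
wrist_force: [0.9, 1.0, -4.3]
finger_gap: 0.0233
finger_force: 51.5
```

Emit:
{"op": "apply_moves", "data": {"targets": [{"tx":0.19,"ty":0.9,"tz":0,"wx":0,"wy":0,"wz":0,"claw":0},{"tx":0.19,"ty":0.9,"tz":0,"wx":0,"wy":0,"wz":0,"claw":0},{"tx":0.1,"ty":0.9,"tz":0,"wx":0,"wy":0,"wz":0,"claw":0},{"tx":0,"ty":0,"tz":0,"wx":0,"wy":0,"wz":0,"claw":0},{"tx":0,"ty":0,"tz":0,"wx":0,"wy":0,"wz":0,"claw":0}]}}

```text
t: 51.7
position: [0.6096, -0.114, 0.2724]
orientation: [[0.02, 1.0, -0.001], [1.0, -0.02, 0.0], [0.0, -0.001, -1.0]]
wrist_force: [-0.1, 0.7, -5.5]
finger_gap: 0.0236
finger_force: 51.8
```

```bash
python3 -c "
from h import *
goto(.61443,-.112,.2317,88.88)"
```

```text
now [ 0.6096 -0.114   0.2724] psi 88.88
shift units (tx,ty,tz), tool axes as now: [0.07 0.16 1.36]
turn rotvec/90: [-0.001 -0.    -0.   ]  shift after turn: [0.07 0.16 1.36]
```

Emit:
{"op": "apply_moves", "data": {"targets": [{"tx":0.05,"ty":0.12,"tz":0.6,"wx":0,"wy":0,"wz":0,"claw":0},{"tx":0,"ty":0,"tz":0.5,"wx":0,"wy":0,"wz":0,"claw":0},{"tx":0,"ty":0,"tz":0.2,"wx":0,"wy":0,"wz":0,"claw":0},{"tx":0,"ty":0,"tz":0.06,"wx":0,"wy":0,"wz":0,"claw":0},{"tx":0,"ty":0.05,"tz":0,"wx":0,"wy":0,"wz":0,"claw":0},{"tx":0,"ty":0,"tz":0,"wx":0,"wy":0,"wz":0,"claw":0}]}}

```text
t: 52.2
position: [0.6137, -0.1131, 0.2329]
orientation: [[0.021, 1.0, 0.0], [1.0, -0.021, -0.0], [-0.0, 0.0, -1.0]]
wrist_force: [1.1, -1.1, -4.6]
finger_gap: 0.0232
finger_force: 52.0
```

Emit:
{"op": "apply_moves", "data": {"targets": [{"tx":0,"ty":0,"tz":0.03,"wx":0,"wy":0,"wz":0,"claw":0},{"tx":0,"ty":0.05,"tz":0,"wx":0,"wy":0,"wz":0,"claw":0},{"tx":0,"ty":0,"tz":0,"wx":0,"wy":0,"wz":0,"claw":0},{"tx":0,"ty":0,"tz":0,"wx":0,"wy":0,"wz":0,"claw":0}]}}

```text
t: 52.53
position: [0.6156, -0.1129, 0.2321]
orientation: [[0.021, 1.0, 0.001], [1.0, -0.021, -0.0], [-0.0, 0.001, -1.0]]
wrist_force: [1.7, -0.8, -4.7]
finger_gap: 0.023
finger_force: 51.9
```

Emit:
{"op": "apply_moves", "data": {"targets": [{"tx":0,"ty":0.02,"tz":0.03,"wx":0,"wy":0,"wz":0,"claw":0},{"tx":0,"ty":0.02,"tz":0,"wx":0,"wy":0,"wz":0,"claw":0},{"tx":0,"ty":0,"tz":0,"wx":0,"wy":0,"wz":0,"claw":0},{"tx":0,"ty":0,"tz":0,"wx":0,"wy":0,"wz":0,"claw":0}]}}

```text
t: 52.87
position: [0.6162, -0.1129, 0.2316]
orientation: [[0.02, 1.0, -0.001], [1.0, -0.02, -0.0], [-0.0, -0.001, -1.0]]
wrist_force: [-4.8, -0.1, 4.9]
finger_gap: 0.0233
finger_force: 53.3
```

Emit:
{"op": "apply_moves", "data": {"targets": [{"tx":0,"ty":0.03,"tz":0,"wx":0,"wy":0,"wz":0,"claw":0},{"tx":0,"ty":0,"tz":0,"wx":0,"wy":0,"wz":0,"claw":0},{"tx":0,"ty":0,"tz":0,"wx":0,"wy":0,"wz":0,"claw":0}]}}

```text
t: 53.12
position: [0.6167, -0.1129, 0.2316]
orientation: [[0.02, 1.0, -0.002], [1.0, -0.02, -0.0], [-0.0, -0.002, -1.0]]
wrist_force: [-5.5, -0.7, 5.6]
finger_gap: 0.0231
finger_force: 53.5
```

Emit:
{"op": "apply_moves", "data": {"targets": [{"tx":0,"ty":0.03,"tz":-0.01,"wx":0,"wy":0,"wz":0,"claw":0},{"tx":0,"ty":0,"tz":0,"wx":0,"wy":0,"wz":0,"claw":0},{"tx":0,"ty":0,"tz":0,"wx":0,"wy":0,"wz":0,"claw":0}]}}

```text
t: 53.37
position: [0.6175, -0.1129, 0.2316]
orientation: [[0.02, 1.0, -0.002], [1.0, -0.02, 0.0], [0.0, -0.002, -1.0]]
wrist_force: [-4.9, 0.6, 5.4]
finger_gap: 0.0233
finger_force: 53.4
```

Emit:
{"op": "apply_moves", "data": {"targets": [{"tx":0,"ty":0.02,"tz":0,"wx":0,"wy":0,"wz":0,"claw":0},{"tx":0,"ty":0,"tz":0,"wx":0,"wy":0,"wz":0,"claw":0},{"tx":0,"ty":0,"tz":0,"wx":0,"wy":0,"wz":0,"claw":0}]}}

```text
t: 53.62
position: [0.6177, -0.1129, 0.2316]
orientation: [[0.02, 1.0, -0.003], [1.0, -0.02, 0.0], [0.0, -0.003, -1.0]]
wrist_force: [-6.9, -0.1, 6.2]
finger_gap: 0.0236
finger_force: 53.6
```

Emit:
{"op": "apply_moves", "data": {"targets": [{"tx":0.04,"ty":0,"tz":0,"wx":0,"wy":0,"wz":0,"claw":0},{"tx":0.04,"ty":0,"tz":0,"wx":0,"wy":0,"wz":0,"claw":0},{"tx":0,"ty":0,"tz":0,"wx":0,"wy":0,"wz":0,"claw":0},{"tx":0,"ty":0,"tz":0,"wx":0,"wy":0,"wz":0,"claw":0}]}}

```text
t: 53.95
position: [0.6177, -0.112, 0.2316]
orientation: [[0.02, 1.0, -0.003], [1.0, -0.02, -0.003], [-0.003, -0.003, -1.0]]
wrist_force: [-7.7, -5.2, 6.8]
finger_gap: 0.0233
finger_force: 53.4
```

Emit:
{"op": "apply_moves", "data": {"targets": [{"tx":0.04,"ty":0,"tz":-0.01,"wx":0,"wy":0,"wz":0,"claw":0},{"tx":0.04,"ty":0,"tz":0,"wx":0,"wy":0,"wz":0,"claw":0},{"tx":0.04,"ty":0,"tz":0,"wx":0,"wy":0,"wz":0,"claw":0},{"tx":0,"ty":0,"tz":0,"wx":0,"wy":0,"wz":0,"claw":0},{"tx":0,"ty":0,"tz":0,"wx":0,"wy":0,"wz":0,"claw":0}]}}

```text
t: 54.37
position: [0.6178, -0.1087, 0.2317]
orientation: [[0.02, 1.0, -0.003], [1.0, -0.02, -0.004], [-0.004, -0.003, -1.0]]
wrist_force: [-7.5, -6.6, 4.1]
finger_gap: 0.0235
finger_force: 53.2
```

Emit:
{"op": "apply_moves", "data": {"targets": [{"tx":0.03,"ty":0,"tz":0,"wx":0,"wy":0,"wz":0,"claw":0},{"tx":0,"ty":0,"tz":0,"wx":0,"wy":0,"wz":0,"claw":0},{"tx":0,"ty":0,"tz":0,"wx":0,"wy":0,"wz":0,"claw":0}]}}

```text
t: 54.62
position: [0.6178, -0.108, 0.2317]
orientation: [[0.02, 1.0, -0.003], [1.0, -0.02, -0.004], [-0.004, -0.003, -1.0]]
wrist_force: [-8.3, -7.3, 3.9]
finger_gap: 0.0237
finger_force: 53.3
```

Emit:
{"op": "apply_moves", "data": {"targets": [{"tx":0.02,"ty":0,"tz":0,"wx":0,"wy":0,"wz":0,"claw":0},{"tx":0,"ty":0,"tz":0,"wx":0,"wy":0,"wz":0,"claw":0},{"tx":0,"ty":0,"tz":0,"wx":0,"wy":0,"wz":0,"claw":0}]}}

```text
t: 54.87
position: [0.6178, -0.1075, 0.2317]
orientation: [[0.02, 1.0, -0.003], [1.0, -0.02, -0.004], [-0.004, -0.003, -1.0]]
wrist_force: [-7.2, -7.5, 4.2]
finger_gap: 0.0234
finger_force: 53.1
```

Emit:
{"op": "apply_moves", "data": {"targets": [{"tx":0.02,"ty":0,"tz":0,"wx":0,"wy":0,"wz":0,"claw":0},{"tx":0,"ty":0,"tz":0,"wx":0,"wy":0,"wz":0,"claw":0},{"tx":0,"ty":0,"tz":0,"wx":0,"wy":0,"wz":0,"claw":0}]}}

```text
t: 55.12
position: [0.6178, -0.1073, 0.2317]
orientation: [[0.019, 1.0, -0.003], [1.0, -0.019, -0.005], [-0.005, -0.003, -1.0]]
wrist_force: [-7.7, -10.0, 3.8]
finger_gap: 0.0234
finger_force: 53.2
```

Emit:
{"op": "apply_moves", "data": {"targets": [{"tx":0.02,"ty":0,"tz":0,"wx":0,"wy":0,"wz":0,"claw":0},{"tx":0,"ty":0,"tz":0,"wx":0,"wy":0,"wz":0,"claw":0},{"tx":0,"ty":0,"tz":0,"wx":0,"wy":0,"wz":0,"claw":0}]}}

```text
t: 55.37
position: [0.6179, -0.1071, 0.2317]
orientation: [[0.019, 1.0, -0.003], [1.0, -0.019, -0.006], [-0.006, -0.003, -1.0]]
wrist_force: [-7.2, -10.8, 3.8]
finger_gap: 0.0235
finger_force: 53.2
```

Emit:
{"op": "apply_moves", "data": {"targets": [{"tx":0.02,"ty":0,"tz":0,"wx":0,"wy":0,"wz":0,"claw":0},{"tx":0,"ty":0,"tz":0,"wx":0,"wy":0,"wz":0,"claw":0},{"tx":0,"ty":0,"tz":0,"wx":0,"wy":0,"wz":0,"claw":0}]}}

```text
t: 55.62
position: [0.6178, -0.107, 0.2317]
orientation: [[0.019, 1.0, -0.003], [1.0, -0.019, -0.007], [-0.007, -0.003, -1.0]]
wrist_force: [-8.1, -13.3, 3.8]
finger_gap: 0.0231
finger_force: 53.2
```

Firm contact at 13 N, below the clamp's 20 N. I release, lift and check everything.

Emit:
{"op": "apply_moves", "data": {"targets": [{"tx":0,"ty":0,"tz":0,"wx":0,"wy":0,"wz":0,"claw":0.7},{"tx":0,"ty":0,"tz":0,"wx":0,"wy":0,"wz":0,"claw":0.7},{"tx":0,"ty":0,"tz":0,"wx":0,"wy":0,"wz":0,"claw":0.7},{"tx":0,"ty":0,"tz":-0.5,"wx":0,"wy":0,"wz":0,"claw":0.7},{"tx":0,"ty":0,"tz":-1,"wx":0,"wy":0,"wz":0,"claw":0.7},{"tx":0,"ty":0,"tz":-1,"wx":0,"wy":0,"wz":0,"claw":1},{"tx":0.5,"ty":-0.3,"tz":-1,"wx":0,"wy":0,"wz":0,"claw":1},{"tx":0.8,"ty":-0.3,"tz":-0.6,"wx":0,"wy":0,"wz":0,"claw":1}]}}

```text
t: 56.28
position: [0.6038, -0.0653, 0.3582]
orientation: [[0.022, 1.0, 0.007], [1.0, -0.022, -0.002], [-0.001, 0.007, -1.0]]
wrist_force: [0.2, -0.1, -0.1]
finger_gap: 0.0851
finger_force: 0.0
```

Emit:
{"op": "apply_moves", "data": {"targets": [{"tx":0.9,"ty":-0.2,"tz":0,"wx":0,"wy":0,"wz":0,"claw":1},{"tx":0.9,"ty":0,"tz":0,"wx":0,"wy":0,"wz":0,"claw":1},{"tx":0,"ty":0,"tz":0,"wx":0,"wy":0,"wz":0,"claw":1},{"tx":0,"ty":0,"tz":0,"wx":0,"wy":0,"wz":0,"claw":1}]}}

```text
t: 56.62
position: [0.5974, -0.0083, 0.3551]
orientation: [[0.017, 1.0, 0.002], [1.0, -0.017, 0.0], [0.0, 0.002, -1.0]]
wrist_force: [1.1, -0.6, 0.5]
finger_gap: 0.0855
finger_force: 0.0
```

```bash
python3 -c "
from h import *
np.set_printoptions(suppress=True,precision=4)
w=wrist('w16'); print(w['Tw'][:3,3])
for r in cases(w,.075): print((r[:2]@EX-.6185).round(4),(r[:2]@EY-.0742).round(4),r[2:5])
"
```

```text
[ 0.5974 -0.0083  0.3551]
-0.0003 -0.0191 [56.8683 36.9436 -1.0995]
```

View pics/w16.png

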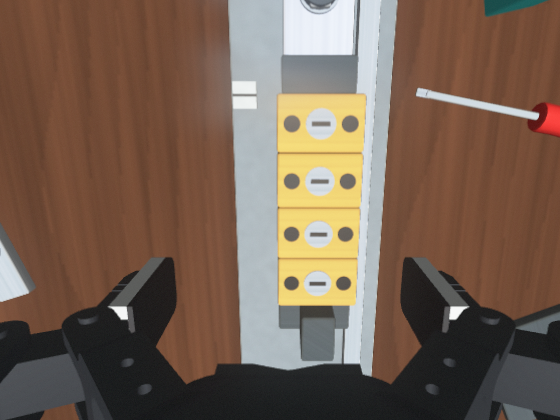

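The row of four cases and the end block is in place. Rows 94-305 show four flush cases, the block at (317,330) and the index line at row ~95. For a numeric check of the end-block joint I move the camera over it.

Emit:
{"op": "apply_moves", "data": {"targets": [{"tx":-0.95,"ty":0.1,"tz":0,"wx":0,"wy":0,"wz":0,"claw":1},{"tx":-0.95,"ty":0.1,"tz":0,"wx":0,"wy":0,"wz":0,"claw":1},{"tx":-0.95,"ty":0.1,"tz":0,"wx":0,"wy":0,"wz":0,"claw":1},{"tx":-0.95,"ty":0.1,"tz":0,"wx":0,"wy":0,"wz":0,"claw":1},{"tx":-0.95,"ty":0.1,"tz":0,"wx":0,"wy":0,"wz":0,"claw":1},{"tx":-0.3,"ty":0.1,"tz":0,"wx":0,"wy":0,"wz":0,"claw":1},{"tx":0,"ty":0,"tz":0,"wx":0,"wy":0,"wz":0,"claw":1},{"tx":0,"ty":0,"tz":0,"wx":0,"wy":0,"wz":0,"claw":1}]}}

```text
t: 57.33
position: [0.612, -0.1629, 0.3541]
orientation: [[0.023, 1.0, -0.001], [1.0, -0.023, 0.001], [0.001, -0.001, -1.0]]
wrist_force: [0.0, 0.4, -0.1]
finger_gap: 0.0851
finger_force: 0.0
```

```bash
python3 -c "
from h import *
np.set_printoptions(suppress=True,precision=4,linewidth=200)
w=load('w16'); G=g(w)
I=[]
for u in range(236,254,2): a=G[88:103,u]; I.append(onz(w,u,88+peak(-a),.025)[:2]@EY)
print('idx',np.median(I))
P=hedge(G,86,100,range(290,350,3)); print('case1 top edge',np.median([onz(w,*p,.075)[:2]@EY for p in P]))
v=wrist('w17'); print('cam',cam(v)[1]); H=g(v)
def prof(x,z,y0,n): return [int(cv2.getRectSubPix(H.astype(np.float32),(1,1),tuple(map(float,proj(v,(*((.6185+x)*EX+(.0742-y0-.001*k)*EY),z)))))[0,0]) for k in range(n)]
for x in (-.022,-.017,.017,.022): print(x,prof(x,.05,.140,60))
for x in (0,): print('web',prof(x,.09,.140,60))
for r in cases(v,.075): print((r[:2]@EX-.6185).round(4),(r[:2]@EY-.0742).round(4),r[2:5])
s=save('side','sideZ'); t=save('top','topZ'); a=load('side1')
d=np.abs(s['pixels'].astype(int)-a['pixels']).max(2)>60
print('side post region changed px',d[205:232,195:232].sum(), ctrl.state()['t'])
"
```

```text
idx 0.07383650069177528
case1 top edge 0.07371866615170505
cam [ 0.6128 -0.0969  0.3228]
-0.022 [221, 221, 221, 221, 222, 223, 223, 222, 221, 218, 203, 168, 145, 145, 150, 152, 152, 151, 150, 148, 146, 144, 143, 142, 142, 141, 139, 138, 136, 135, 134, 134, 133, 132, 132, 131, 130, 129, 128, 128, 128, 128, 128, 126, 124, 124, 124, 135, 168, 198, 203, 204, 203, 203, 204, 204, 204, 204, 204, 203]
-0.017 [221, 221, 220, 221, 221, 223, 223, 222, 221, 219, 204, 168, 145, 145, 150, 152, 152, 151, 150, 148, 146, 144, 143, 142, 141, 141, 138, 137, 136, 135, 133, 133, 132, 131, 131, 130, 129, 128, 128, 128, 128, 128, 127, 125, 124, 124, 124, 136, 170, 197, 202, 203, 203, 203, 203, 203, 203, 203, 203, 203]
0.017 [223, 223, 221, 221, 222, 223, 223, 223, 222, 221, 204, 166, 143, 143, 147, 149, 149, 147, 146, 145, 143, 140, 139, 139, 137, 136, 135, 133, 131, 131, 130, 129, 128, 128, 128, 127, 127, 126, 126, 126, 126, 126, 127, 125, 124, 124, 125, 132, 167, 198, 204, 205, 206, 205, 205, 206, 206, 206, 205, 205]
0.022 [223, 223, 222, 221, 222, 223, 223, 222, 222, 221, 204, 164, 141, 141, 146, 148, 147, 146, 144, 143, 141, 139, 138, 138, 137, 136, 134, 132, 131, 130, 129, 129, 128, 128, 128, 127, 127, 127, 126, 126, 126, 127, 127, 126, 125, 125, 125, 134, 168, 197, 205, 206, 205, 205, 205, 204, 204, 204, 205, 206]
web [227, 230, 231, 229, 223, 220, 221, 222, 223, 221, 220, 213, 174, 150, 151, 151, 149, 147, 145, 144, 143, 141, 140, 139, 137, 135, 134, 134, 132, 130, 129, 128, 127, 126, 126, 128, 128, 126, 126, 126, 125, 124, 124, 124, 124, 123, 122, 130, 172, 202, 205, 205, 206, 206, 206, 205, 204, 204, 203, 203]
side post region changed px 0 57.4833
```

All checks pass: the row is 188 mm long (4x38 + 36) with no gap, the stop face is 0.1 mm from the line, and the lever is unchanged at home. Handing in.

```bash
python3 -c "
from plant import ctrl
print(ctrl.sign_off())"
```

```text
the job is handed in; nothing more can be done
None
```

I handed the job in at about 57 s: the stop is locked about 0.1 mm from the index line and all four brass cases plus the end block stand flush along the fence, the first case having been re-seated after it was knocked aside; I viewed 16 pictures, two over the limit of 14.

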